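Wind the pipe rest level with its crank and lay the tube across

TASK

The tube has to lie level on the two pipe rests for tacking. Fit the loose crank fully down on the squared top of the jack's screw and wind until the jack's V stands level with the V of the locked rest; only then lay the long tube in both Vs, about equally far over each. Leave the crank on its square, let go of everything, and do not disturb the tools lying about.

Things in the scene. Friction and masses are not known exactly. Their poses are not given: they have to be found in the camera images.
- drive_square (a point): Upright square end of the jack's screw, on top of the jack: 18 mm across flats, 26 mm long, the last 8 mm tapered to 9 mm. Point: on the screw's axis, 9 mm above the round collar (44 mm) on which the square stands, 17 mm below the tip; z up, x and y square to its flats, turning with the screw.
- jack_shoulder (a point): Fixed point on the screw's axis at the collar's top, 190 mm above the table, where the crank's underside comes to rest; z up, y points along the line of the Vs to the locked rest. The jack is bolted down: grey base 120 x 110 mm, two columns, bridge 104 x 46 mm (along x, y) whose top is at 183 mm.
- jack_v (a point): The jack's V (folded 6 mm plate, 90 degrees, 26 mm long, 62 mm wide, open upward) on an arm, 130 mm out from the screw's axis; the screw lifts it 12 mm a turn. Point: where the axis of a 42 mm tube lying in the V passes over the V's middle, 30 mm above its bottom line; y along the V towards the locked rest, z up.
- rest_v (a point): The same point over the like V on the locked rest (round grey foot of 90 mm, telescopic post clamped by a T-screw: it does not move). It stands 130 to 155 mm beyond the jack's V, in line with it, 14 to 30 mm higher at the start; y along the V away from the jack, z up.
- screw (a joint): Turn of the jack's screw, rad, growing clockwise seen from above, which raises the jack's V by 12 mm a turn (0.00191 m per rad; bottom stop near 0, travel 65 mm). It turns stiffly, about 0.12 N m, and stays where it is left, loaded or not.
- crank_boss (a point): Loose steel crank, 0.39 kg, lying flat the way it is used: square boss 36 x 36 mm, 40 mm high, with a 20.5 mm square through-hole; flat arm 26 mm wide, 12 mm thick, level with the boss's underside; upright grip at its end. Point: middle of the boss, 20 mm above its underside; x along the arm to the grip, z up; boss and hole square to x and y. The hole fits the square four ways.
- crank_socket (a point): The lower mouth of the crank's square hole (20.5 mm, flared to 26 mm at the mouth, 3 mm deep), in the plane of the crank's underside; axes as crank_boss.
- crank_knob (a point): Middle of the crank's black grip, an upright 24 mm cylinder 70 mm long that revolves freely on its pin; 70 mm from the hole's axis and 51 mm above the crank's underside; axes as crank_boss.
- tube_mid (a point): The long steel tube, 42 mm outside, 190 mm long, 0.55 kg, lying on the table; the point is on its axis half-way along, y is along the tube. It may roll.
- square: Steel engineer's square, 100 x 136 mm, lying in front; bystander.
- spanner: 17 mm spanner, 218 mm long, lying flat; bystander.
- marker: Paint marker, 120 mm long, lying flat; bystander.
- spacer: Turned steel ring, 48 mm across and 18 mm high; bystander.
- magnet: Flat welding angle magnet, 82 x 82 x 15 mm; bystander.
- pliers: Long clamp pliers, 300 mm, lying flat; bystander.
Things that resemble listed ones, but are neither listed nor needed, are in the scene too. Of the things shaped like the part that bears crank_boss, the dark steel one is meant.

How it is judged:
By the outcome, as a careful person would: the job done as asked, in the order asked, and still so for the second after the job is handed in, with the robot touching nothing.
It also fails if it takes over 72 s, if anything falls off the work surface, if the arm or the gripper's body presses on something with over 40 N, if the wrist force passes 120 N, or if a joint passes its speed limit or range.

ROBOT

A 6-joint arm with a two-finger parallel gripper is mounted at the origin on a cart in front of the work surface, level with it; the furniture and walls round the work are solid. World frame = base frame: x ahead of the robot, y to its left, z up, the work surface at z = 0. Lengths are in mm, angles in rad, forces in N, time in s.
With the tool pointing down it reaches from about 250 to 725 mm from the base axis. Payload 9.7 kg.
Tool frame: the origin (TCP) lies midway between the tips of the shut fingers; the grasp point (between the pads) lies 19 mm behind it; z points along the fingers, y is the line along which they close (so a half turn about z gives the same grasp; the last joint's range is limited). The gripper opens to 85 mm and grips with 20 to 120 N. Pads are 22 mm wide; open, the fingers measure 114 mm over their backs; the gripper's body (76 mm by 85 mm) begins 54 mm behind the grasp point. The pads swing forward as they close: fully open they stand 13 mm farther back than shut.
Start: joints at [-1.273, 0.087, 0.176, 1.66, 0, 1.571], TCP at [161.377, -525.789, 231.284] pointing down, gripper open.
Joint ranges: [-3.13, 3.13], [-0.85, 1.81], [-1.15, 1.24], [-2.2, 2.28], [-1.44, 1.52], [-3.14, 3.14]. Speed limits (rad/s): [2.22, 2.22, 2.57, 3.14, 3.14, 3.14].

INTERFACE

Orientations are given as a rotation vector (axis times angle).
In Python, from workcell import r gives the robot as it stands.
- The arm moves only by the tool servo_tool, never from a script. Its argument "increments" is a list of rows, each a list of 2 entries, a list of its own where there are three numbers: the shift along the world's x, y, z in mm, then the turn, a rotation vector about the world's x, y, z in rad. In form: [[[tx, ty, tz], [wx, wy, wz]], ...]. A call has 1 to 8 rows; each row is the pose to reach, as a shift and turn from the pose commanded when the call began; what a row does not reach only later rows make up. A row lasts 1/8 s, in which the tool goes at most 62.5 mm and 10.7 degrees, less where a joint would pass 70% of its speed; a pose out of reach is approached as far as the arm can. A call with a gripper value outside its range is refused whole. "grip" is the opening, from -1 (shut) to 1 (fully open), set as the call begins (left out, the last holds). The fingers move at their own pace and stop on an object; the grip force is fixed at half the most. Time passes only in rows, so rows that repeat a pose let the fingers close. It gives the time, the measured TCP pose, the force, the opening and the grip force at its end, in the units of the state.
- r.observe(): the state, without advancing time (a new reading comes with each control period).
- r.read_camera(name): name is "scene" or "top" or "wrist"; returns a dict with "img" (400x640x3 uint8, red, green, blue), "z_map" (400x640 float32, mm along the optical axis (not along the pixel's ray), 0 where there is no reading), "fx", "fy", "cx", "cy" (pixels), "D" ([k1, k2, p1, p2, k3] as OpenCV has them; the pictures are not rectified), "xyz" and "orientation" of the camera in the world; the wrist camera has in their place "hand_eye" (4x4, takes a point from camera to tool coordinates, whose origin is the TCP and whose axes are the flange's). Camera axes: x right, y down, z forward; pixel columns grow to the right and rows downward; lengths in mm; the calibration is good to about 2 mm. A picture is of the moment at which its call begins: read the wrist's pose just before it.
- r.sign_off(): hands the job in; it is judged then, once.
The state is a dict: "t": time; "joints": joint angles; "joint_vel": joint speeds; "joint_efforts": joint torques, N m; "ee_pos": TCP position; "ee_rot": TCP orientation; "force": force on the tool from outside, world axes, zero at the start; "ft_torque": the same for the moment, N m; "opening": finger opening in mm; "gripper_force": force on a finger pad.
Only numpy, scipy, OpenCV 4.12 (cv2) and the standard library are available. Lean on these libraries where they do the work, as an engineer would, in place of code of your own. Each camera call takes 0.05 s, during which the arm holds its last target. There are 200 camera calls.

## Working session

There is one attempt and no reset: what is moved stays moved. The work goes in short steps, Python scripts to look and compute and a tool call to move; the robot and the scene stay as the last step left them, time stands still between calls to the robot, and variables do not carry over. Pictures are saved under pics/ and viewed, at most 10 in all, crops included, and the job is handed in when it is done.

Besides the shell and the picture viewer there is one more tool, called after ">>>" as name(argument=value, ...) on one line, values as JSON. servo_tool: Moves the arm, as the interface text tells. Its arguments: {"type":"object","properties":{"increments":{"type":"array"},"grip":{"type":"number"}},"required":["increments"]}

```bash
ls; mkdir -p pics; cat > h.py <<'E'
import numpy as np, cv2
from workcell import r
from scipy.spatial.transform import Rotation as R
def cam(n):
    s=r.observe(); c=r.read_camera(n)
    if n=='wrist':
        T=np.eye(4); T[:3,:3]=R.from_rotvec(s['ee_rot']).as_matrix(); T[:3,3]=s['ee_pos']
        c['T']=T@np.array(c['hand_eye'])
    else:
        o=np.array(c['orientation'],float); T=np.eye(4)
        T[:3,:3]=o if o.shape==(3,3) else R.from_rotvec(o).as_matrix() if o.size==3 else R.from_quat(o).as_matrix()
        T[:3,3]=c['xyz']; c['T']=T
    c['K']=np.array([[c['fx'],0,c['cx']],[0,c['fy'],c['cy']],[0,0,1.]])
    return c
def ray(c,u,v):
    p=cv2.undistortPoints(np.array([[[u,v]]],float),c['K'],np.array(c['D'],float))[0,0]
    return c['T'][:3,:3]@np.array([p[0],p[1],1])
def onz(c,u,v,z):
    d=ray(c,u,v); o=c['T'][:3,3]; return o+d*(z-o[2])/d[2]
def dep(c,u,v):
    return c['T'][:3,3]+ray(c,u,v)*c['z_map'][int(round(v)),int(round(u))]
def cloud(c):
    h,w=c['z_map'].shape; uu,vv=np.meshgrid(np.arange(w),np.arange(h))
    p=cv2.undistortPoints(np.stack([uu,vv],-1).reshape(-1,1,2).astype(float),c['K'],np.array(c['D'],float)).reshape(h,w,2)
    P=np.dstack([p,np.ones((h,w))])*c['z_map'][...,None]
    return P@c['T'][:3,:3].T+c['T'][:3,3]
def save(c,f,box=None,s=1):
    im=c['img'][...,::-1]
    if box: im=im[box[1]:box[3],box[0]:box[2]]
    cv2.imwrite('pics/'+f,cv2.resize(im,None,fx=s,fy=s,interpolation=cv2.INTER_CUBIC))
E
python3 - <<'E'
from h import *
import pickle
for n in('scene','top'):
    c=cam(n); save(c,n+'0.png',s=1.25); pickle.dump(c,open(n+'0.pkl','wb')); print(n,c['xyz'],c['orientation'],c['fx'],c['T'])
print(r.observe())
E
```

```text
pics
scene [-193.81491702  872.81243564  641.67809321] [-0.85662663  2.22949329 -1.41564798] 371.6351878214716 [[-7.49949696e-01 -2.97094664e-01  5.91024716e-01 -1.93814917e+02]
 [-6.61263388e-01  3.13069772e-01 -6.81702317e-01  8.72812436e+02]
 [ 1.74981479e-02 -9.02065451e-01 -4.31244405e-01  6.41678093e+02]
 [ 0.00000000e+00  0.00000000e+00  0.00000000e+00  1.00000000e+00]]
top [ 339.43319997   84.64491854 1820.44614329] [-2.15556388  2.18587547 -0.11635783] 492.68427326832784 [[-1.41537014e-02 -9.94636144e-01  1.02462739e-01  3.39433200e+02]
 [-9.99892951e-01  1.36989444e-02 -5.14061043e-03  8.46449185e+01]
 [ 3.70940558e-03 -1.02524529e-01 -9.94723560e-01  1.82044614e+03]
 [ 0.00000000e+00  0.00000000e+00  0.00000000e+00  1.00000000e+00]]
{'t': 0.1, 'joints': array([-1.27301186e+00,  8.73991825e-02,  1.75242441e-01,  1.65979756e+00,
        1.08583821e-05,  1.57077392e+00]), 'joint_vel': array([ 0.00090585, -0.000856  ,  0.00180141, -0.0006696 ,  0.00024346,
       -0.00018667]), 'joint_efforts': array([ 1.70621977e-03, -5.21564519e+01,  4.65654302e+01,  1.59574079e-02,
        1.95761927e-04, -1.47291433e-05]), 'ee_pos': array([ 161.31737887, -525.60668141,  230.67211993]), 'ee_rot': array([-3.10569480e+00, -4.65897047e-01,  2.52847197e-04]), 'force': array([0.66273043, 0.1064902 , 0.5029505 ]), 'ft_torque': array([-0.00388468,  0.0674028 ,  0.00749741]), 'gripper_force': 0.0, 'opening': 85.52863490508064}
```

View pics/scene0.png

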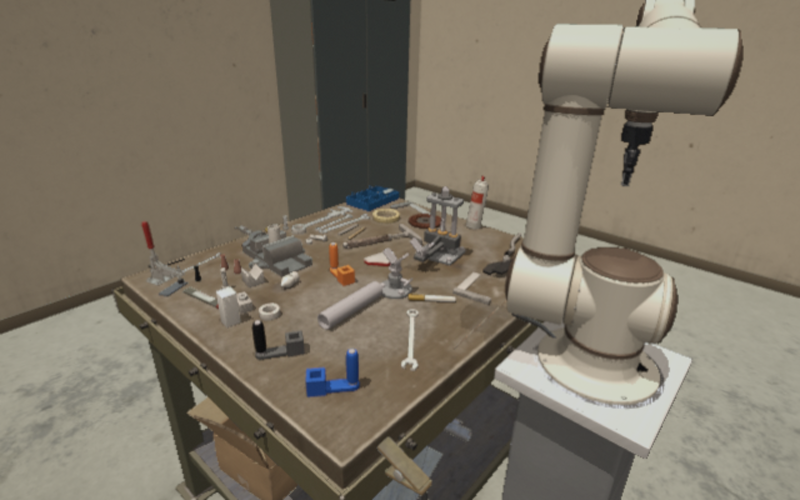

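View pics/top0.png

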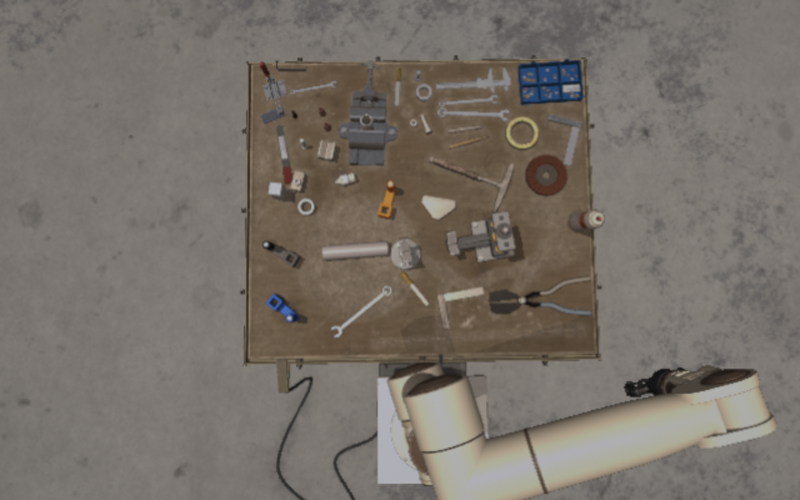

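Candidates for the crank: dark steel at scene (280,345)/top (282,253), blue at top (282,308), orange at top (387,200). The dark one fits the description. The tube is at top (355,251), the locked rest at (405,252) and the jack at (490,237).

```bash
python3 - <<'E'
from h import *
import pickle
t=pickle.load(open('top0.pkl','rb')); s=pickle.load(open('scene0.pkl','rb'))
def crop(c,b,s): return cv2.resize(c['img'][b[1]:b[3],b[0]:b[2],::-1],None,fx=s,fy=s,interpolation=cv2.INTER_CUBIC)
a=crop(t,(200,160,420,240),3.6)   # 792x288
b=crop(s,(190,250,250,300),5.2); d=crop(s,(300,145,390,245),3.0)
h=max(b.shape[0],d.shape[0]); pad=lambda i:cv2.copyMakeBorder(i,0,h-i.shape[0],0,0,cv2.BORDER_CONSTANT)
row=np.hstack([pad(b),pad(d)]); row=cv2.copyMakeBorder(row,0,0,0,792-row.shape[1],cv2.BORDER_CONSTANT)
cv2.imwrite('pics/c1.png',np.vstack([a,row[:310]]))
P=cloud(t)
for z0,z1,(u0,v0,u1,v1) in [(8,150,(205,185,245,220)),(10,80,(250,185,312,215)),(100,260,(350,160,420,215)),(60,260,(310,180,345,215))]:
    q=P[v0:v1,u0:u1]; m=(q[...,2]>z0)&(q[...,2]<z1); x=q[m]
    print(len(x),x.min(0).round(),x.max(0).round(),x.mean(0).round())
# table z
print('table',np.median(P[215:225,300:310,2]))
np.set_printoptions(linewidth=250)
print(P[165:212:2,355:415:2,2].round().astype(int))
E
```

```text
251 [452. 366.   8.] [580. 509.  95.] [515. 432.  34.]
611 [470. 118.  10.] [577. 343.  54.] [519. 218.  36.]
437 [ 498. -220.  167.] [ 604. -161.  221.] [ 550. -189.  186.]
146 [476.  55.  63.] [540.  89. 124.] [510.  72. 101.]
table -0.5903505417670658
[[  12   11   18   20   14    8    1   -4    1    2   -1   -2   -2    4    0    3    4   -3    0   -1   12   26   -4    6   -4    1   -3  -11   -7    2]
 [  10   11   15   10    3   -1   -3    1   -1    2    5   -5   -1    1  -10   -7    3   -4    7   -5   21   -6   -5    2   -3    0   -4    0   -3    0]
 [  16   10    4    3    2    0   -8    6   -4   -6    2   -7   -1    2    5    7   -1    4   -5   -3   -6    2   -8  176  184  177    7   -2   -1  -12]
 [  11    5    3   14   -1   -1   -6    5   -3    0    6   -6    6    2   -5    0   -3   -4   -7  177  186  175  187  181  184  181    7    3    1   -2]
 [   9    3    1    3   -3    1   -7   -3    1   -4   -1    6   -7   -8    2    3    5   -1   -3  183  182  184  185  187  186  181    5  -10   -1   -1]
 [  -5    5    4    3    1   -3    1   -6   -1    7   -2    4    8    0   -5    
[... 2127 characters left out ...]
3   12   12    9   10   14    7   53   67   72   59   47   15   12    7    9   -1   -3]
 [  -5    5    6    4   -3    3    2    5   -8    6    2    2   -2    8   23   18   15   10    8   12   14   11   16   15    7   -8    8   -7    1    0]
 [   1    1   -5   -1   -7    8    6   -3    1   -3   10   -5    2   -1   13   16    1   11   14    4   -4    3    4   -6   -3    2   -7   -4   11    1]
 [  -5   -1   11   -3   -1    4    2    1    5   -2    4   -1    9    1   -6   -7    8    4    2   -2   -2    4    7   -6    1   -4   -3    0    2   -3]
 [   6    8   -1   -1   -1   10   -4   -3    8   -3   -3   -6    5    7   -8   -4    3   -2   -4    5   -5   -4   -2    8    4    6   -8   -1    2   -1]]
```

View pics/c1.png

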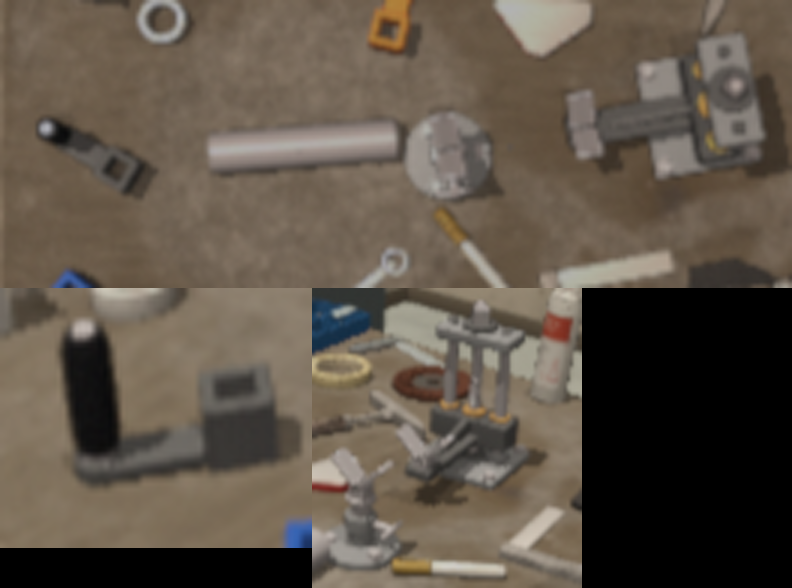

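Top crop shows the dark crank with the boss at crop (122,168) and knob at (48,130). The screw tip is at (735,87), the jack V at (583,125), the rest V at (446,145) and the tube at (207..398, 148).

```bash
python3 - <<'E'
from h import *
import pickle
t=pickle.load(open('top0.pkl','rb'))
f=lambda x,y,z:onz(t,200+x/3.6,160+y/3.6,z)
b=f(117,167,40);k=f(48,128,86);s=f(735,87,216)
print('boss',b,'knob',k,np.linalg.norm((k-b)[:2]),np.degrees(np.arctan2(*(k-b)[1::-1])))
print('screw',s,'jv',f(583,125,85),'rv',f(446,145,110))
print('tube',f(207,150,40),f(398,140,40))
c=cam('wrist');print(np.array(c['hand_eye']).round(3),c['fx'])
E
```

```text
boss [496.72830467 402.76571179  40.        ] knob [532.04260497 462.32923341  86.        ] 69.24530968527088 59.33694715245171
screw [ 546.62232242 -191.56737618  216.        ] jv [527.89816728 -63.34102055  85.        ] rv [507.51771204  71.99259213 110.        ]
tube [512.6583224 312.333457   40.       ] [520.13243087 119.82299529  40.        ]
[[  -0.      -0.946   -0.326   84.636]
 [   1.      -0.      -0.      -1.029]
 [   0.      -0.326    0.946 -143.399]
 [   0.       0.       0.       1.   ]] 331.84835955341595
```

>>> servo_tool(increments=[[[20,25,30],[0,0,0]],[[60,80,60],[0,0,0]],[[100,135,80],[0,0,0]],[[140,190,100],[0,0,0]],[[180,245,120],[0,0,0]],[[220,300,130],[0,0,0]],[[255,350,130],[0,0,0]],[[280,380,130],[0,0,0]]], grip=1)

```text
t: 1.15
ee_pos: [431.6, -157.7, 360.9]
ee_rot: [3.106, 0.466, 0.001]
force: [1.0, -1.3, -1.5]
opening: 85.3
gripper_force: 0.0
```

>>> servo_tool(increments=[[[30,40,0],[0,0,0]],[[50,70,0],[0,0,0]],[[50,70,0],[0,0,0]],[[50,70,0],[0,0,0]]])

```text
t: 1.65
ee_pos: [480.6, -89.8, 360.4]
ee_rot: [3.107, 0.467, -0.001]
force: [-0.3, 0.3, -1.0]
opening: 85.6
gripper_force: 0.0
```

```bash
python3 - <<'E'
from h import *
import pickle
o=r.observe();print(o['t'],o['ee_pos'],o['ee_rot'],o['joints'].round(2))
c=cam('wrist');save(c,'w1.png',s=1.25);pickle.dump(c,open('w1.pkl','wb'))
E
```

```text
1.65 [480.57905001 -89.76264678 360.44533516] [ 3.10665318e+00  4.66637603e-01 -8.23387607e-04] [-0.18  0.03  0.38  1.92 -0.    2.66]
```

View pics/w1.png

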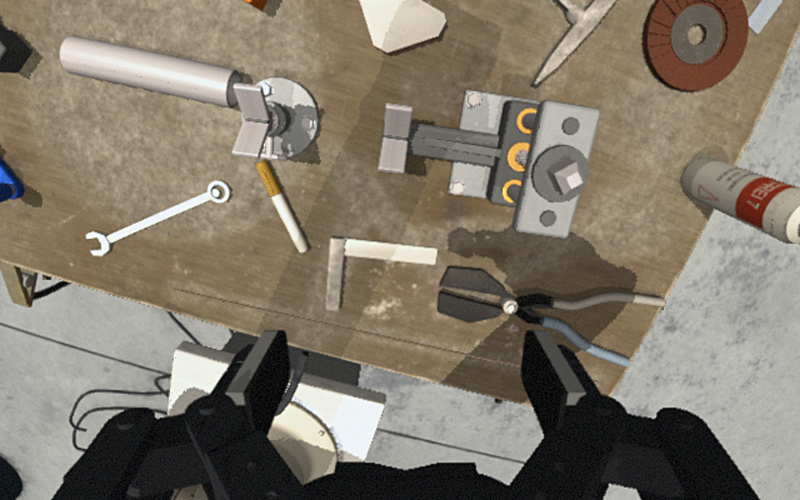

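The wrist view shows the screw's square at (568,177), the jack V at (395,138) and the rest V at (252,120). Next is an enlarged crop of all three.

```bash
python3 - <<'E'
from h import *
import pickle
c=pickle.load(open('w1.pkl','rb'))
def crop(b,s): return cv2.resize(c['img'][b[1]:b[3],b[0]:b[2],::-1],None,fx=s,fy=s,interpolation=cv2.INTER_CUBIC)
a=crop((425,110,477,170),8);b=crop((180,60,220,130),6);d=crop((300,75,335,145),6)
pad=lambda i:cv2.copyMakeBorder(i,0,480-i.shape[0],0,0,cv2.BORDER_CONSTANT)
cv2.imwrite('pics/c2.png',np.hstack([pad(i) for i in(a,b,d)])[:,:800])
P=cloud(c); np.set_printoptions(linewidth=250,suppress=True)
for n,(u0,v0,u1,v1) in dict(rest=(183,65,218,128),jack=(304,80,332,140)).items():
    print(n); q=P[v0:v1:3,u0:u1:3]; print(q[...,2].round().astype(int))
E
```

```text
rest
[[  5   6   7   8   3   3   2   0  11  12  13  11]
 [  4   7 114 113 113 114 113 113 113  18  18  12]
 [  6   4 115 113 115 114 115 116 115 111  20  17]
 [  7   6 111 111 110 111 111 114 114 110  19  15]
 [  8   8 109 108 109 109 108 110 109 111  12  12]
 [ 12  12   9 105 106 104 104 106 106 108  12  13]
 [ 31  19   2 102 101 103 102 103 104 105  49  48]
 [  0  19   0  97  99  97  98 100 100 100  94  72]
 [  1   0   0   1  94  96  96  95  96  96  94  74]
 [ -1   1   1   1  91  91  92  90  92  93  91  75]
 [  1   2   1   0  11  88  87  87  88  90  90  77]
 [  0   1 504   2  91  91  90  90  90  88  88  76]
 [  1   2   1   2  93  93  92  93  92  93  90  74]
 [  2   1   1  97  97  97  96  96  96  96  93  75]
 [  1   2   1 100 100 100  99  99  98  98  92  70]
 [  2   2 102 104 103 102 103 102 102 102  43  44]
 [  1   2 107 106 107 107 104 105 104 103  43  43]
 [  1   0 109 109 109 110 108 109 108 102  43  43]
 [  1 113 114 112 111 111 112 111 110  13  43  44]
 [  0 115 116 117 115 115 114 115 112  42  43  43]
 [  0   1   1  -1 114 115 114 114 112  43  43  43]]
jack
[[  1   1   1   1   1   0   1   2   0   1]
 [  2   1  90  88   1 504   0   1  -1   2]
 [  1   0  91  91  92  92  93  92  91   0]
 [  0   0  88  88  89  90  90  91  90   1]
 [  1   2  84  85  86  85  85  88  87   1]
 [ -1   0  80  82  82  83  84  84  83   0]
 [  0  47  78  77  79  79  80  81  80  48]
 [  0  49  73  75  74  76  75  76  75  50]
 [  0  69  72  70  71  73  73  72  51  51]
 [  1  66  67  68  67  68  68  69  49  50]
 [  0  66  64  64  65  64  65  65  49  51]
 [  0  69 504  68  68  66  67  66  51  50]
 [  0  71  72  71  72  71  71  71  52  50]
 [  1  76  74  76  73  74  73  74  50  50]
 [  1  79  80  78  76  78  78  75  50  49]
 [ 83  82  81  83  82  81  80   1   2  -1]
 [ 85  86  84  85  83  85  84   0   0   2]
 [ 89  89  90  87  89  87  87  -1   0   3]
 [ 92  91  93  92  90  91  88  -1   2   2]
 [  1  88  90  91  91  92  91   2   0   1]]
```

View pics/c2.png

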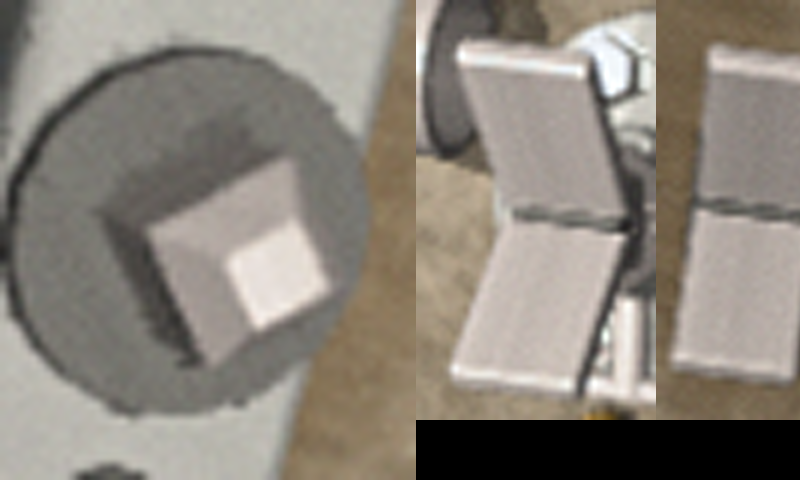

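Crop: the square's tip corners are at (228,262), (298,222), (330,288), (258,330), and its shoulder corners at (148,228), (292,158), (205,365). Both Vs are clear.

```bash
cat > vfit.py <<'E'
from h import *
def vfit(P,box,zmin,ax=None):
    """fit a symmetric 90deg V: z = z0 + |s - s0| + slope*t, s across; least squares"""
    from scipy.optimize import least_squares
    u0,v0,u1,v1=box; q=P[v0:v1,u0:u1].reshape(-1,3); q=q[(q[:,2]>zmin)&(q[:,2]<zmin+34)]
    m=np.median(q,0)
    def f(p):
        x,y,z,a=p[:4]; c=np.array([np.cos(a),np.sin(a)]) # along dir
        d=q[:,:2]-p[:2]-0; s=-d[:,0]*c[1]+d[:,1]*c[0]
        return (q[:,2]-z-np.abs(s))/1.414
    best=None
    y=m[1]
    p=least_squares(lambda p:f([p[0],y,p[1],p[2]]),[m[0],m[2]-14,np.pi/2+0.12],loss='soft_l1',f_scale=1).x
    x0,z,a=p
    q2=q[np.abs(f([x0,y,z,a]))<2.5]; t=(q2[:,:2]-[x0,y])@[np.cos(a),np.sin(a)]
    tm=(np.percentile(t,2)+np.percentile(t,98))/2
    return np.array([x0+tm*np.cos(a),y+tm*np.sin(a),z]),np.degrees(a),len(q2),np.percentile(t,98)-np.percentile(t,2)
E
python3 - <<'E'
from vfit import *
import pickle
c=pickle.load(open('w1.pkl','rb'));P=cloud(c)
for n,b,z in(('rest',(183,65,212,128),85),('jack',(304,80,332,140),60)): print(n,vfit(P,b,z))
g=lambda x,y,z:onz(c,425+x/8,110+y/8,z)
T=np.array([g(*p,216) for p in((228,262),(298,222),(330,288),(258,330))]);print('tip',T.mean(0))
for i in range(4): d=T[(i+1)%4]-T[i];print(np.degrees(np.arctan2(d[1],d[0]))%90,np.hypot(*d[:2]))
S=np.array([g(*p,208) for p in((148,228),(292,158),(205,365))]);print('shoulder centre',(S[1]+S[2])/2)
for i in(1,2): d=S[i]-S[0];print(np.degrees(np.arctan2(d[1],d[0]))%90,np.hypot(*d[:2]))
print('collar', g(188,230,190))
q=P[150//1:,:]; m=[dep(c,425+x/8,110+y/8) for x,y in((276,274),)];print(m)
E
```

```text
rest (array([508.06488074,  71.61382546,  86.75559596]), np.float64(99.19026533519161), 1167, np.float64(24.90443663985952))
jack (array([529.91470396, -63.32739582,  63.35735533]), np.float64(98.70497623982922), 1083, np.float64(24.90634055993569))
tip [ 549.92391294 -192.33634669  216.        ]
48.49530069092464 8.566550212042507
49.20245669061228 8.533701625111078
49.23536257520212 8.925090962689621
46.823116223574 8.652014051939027
shoulder centre [ 549.91017047 -191.95100626  208.        ]
44.23608417031311 17.472361094684985
45.291149565100255 17.641519861424765
collar [ 550.5867493  -191.17277754  190.        ]
[array([ 550.06110093, -191.35459562,  217.42175816])]
```

>>> servo_tool(increments=[[[2,30,0],[0,0,0.15]],[[4,80,0],[0,0,0.33]],[[6,135,0],[0,0,0.51]],[[8,190,0],[0,0,0.69]],[[10,245,-10],[0,0,0.87]],[[12,300,-30],[0,0,1.05]],[[14,350,-50],[0,0,1.23]],[[15,390,-70],[0,0,1.41]]])

```text
t: 2.7
ee_pos: [496.0, 301.1, 290.1]
ee_rot: [2.058, 2.373, 0.0]
force: [0.1, -0.0, 0.4]
opening: 85.3
gripper_force: 0.0
```

>>> servo_tool(increments=[[[0,30,-20],[0,0,0.18]],[[0,60,-40],[0,0,0.36]],[[0,80,-60],[0,0,0.54]],[[0,95,-80],[0,0,0.72]],[[0,100,-100],[0,0,0.9]],[[0,100,-105],[0,0,1.08]],[[0,100,-110],[0,0,1.26]],[[0,100,-110],[0,0,1.4]]])

```text
t: 3.7
ee_pos: [496.4, 399.0, 180.3]
ee_rot: [-0.048, -3.141, 0.001]
force: [0.5, -0.4, 1.0]
opening: 85.5
gripper_force: 0.0
```

>>> servo_tool(increments=[[[0,0,0],[0,0,0.18]],[[0,0,0],[0,0,0.36]],[[0,0,0],[0,0,0.54]],[[0,0,0],[0,0,0.72]],[[0,0,0],[0,0,0.9]],[[0,0,0],[0,0,1.05]],[[0,0,0],[0,0,1.07]],[[0,0,0],[0,0,1.07]]])

```text
t: 4.7
ee_pos: [496.2, 399.8, 180.7]
ee_rot: [-1.551, 2.732, 0.0]
force: [-0.8, -0.6, -0.1]
opening: 85.1
gripper_force: 0.0
```

```bash
python3 - <<'E'
from h import *
import pickle
o=r.observe();print(o['t'],o['ee_pos'],o['ee_rot'],o['joints'].round(2))
x=R.from_rotvec(o['ee_rot']).as_matrix()[:,0];print('yaw',np.degrees(np.arctan2(x[1],x[0])))
c=cam('wrist');save(c,'w2.png',s=1.25);pickle.dump(c,open('w2.pkl','wb'))
E
```

```text
4.7 [496.1916768  399.75857302 180.74559839] [-1.55056693e+00  2.73206114e+00  5.42834751e-06] [ 0.68  0.29  0.31  1.59 -0.   -0.35]
yaw -120.84630070757997
```

View pics/w2.png

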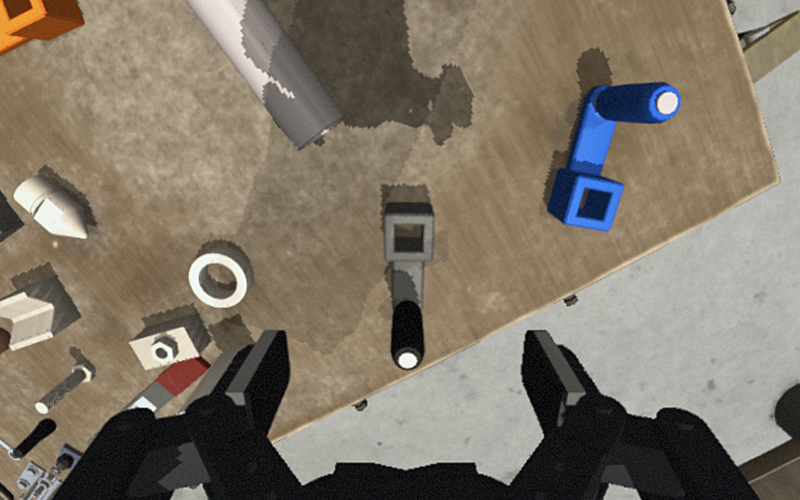

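The boss top spans view (384,215) to (434,262), and the knob top is at (407,359).

```bash
python3 - <<'E'
from h import *
import pickle
c=pickle.load(open('w2.pkl','rb'))
g=lambda x,y,z:onz(c,x/1.25,y/1.25,z)
C=[g(384,216,40),g(432,216,40),g(434,262,40),g(386,262,40)]
b=np.mean(C,0);k=g(407,359,86)
print(b,k,np.hypot(*(k-b)[:2]),np.degrees(np.arctan2(*(k-b)[1::-1])))
for i in range(4): d=C[(i+1)%4]-C[i];print(np.hypot(*d[:2]),np.degrees(np.arctan2(d[1],d[0]))%90)
h=np.mean([g(*p,40) for p in((395,224),(423,224),(424,251),(396,251))],0);print('hole',h)
P=cloud(c);q=P[165:212,300:355].reshape(-1,3);q=q[(q[:,2]>36)&(q[:,2]<44)];print(len(q),q.min(0),q.max(0),np.median(q,0))
E
```

```text
[497.60536026 408.20972399  40.        ] [534.65457585 467.19906065  86.        ] 69.6590713142914 57.868454009107985
33.88314861730218 59.13513312872931
34.80339367505083 62.74345516794938
35.18364883440526 59.129678818813034
34.74244811218288 60.60282672884202
hole [496.62083297 407.23331762  40.        ]
1082 [473.50016096 383.47412764  36.01767554] [520.21101103 431.27069206  43.09178357] [496.24279915 406.42514518  40.73159598]
```

>>> servo_tool(increments=[[[1,7.5,-30],[0,0,0]],[[1,7.5,-70],[0,0,0]],[[1,7.5,-110],[0,0,0]],[[1,7.5,-140],[0,0,0]],[[1,7.5,-160],[0,0,0]],[[1,7.5,-170],[0,0,0]],[[1,7.5,-170],[0,0,0]],[[1,7.5,-170],[0,0,0]]])

```text
t: 5.75
ee_pos: [497.4, 408.4, 11.9]
ee_rot: [-1.555, 2.728, 0.001]
force: [-0.6, 0.2, 0.3]
opening: 85.4
gripper_force: 0.0
```

>>> servo_tool(increments=[[[0,0,0],[0,0,0]],[[0,0,0],[0,0,0]],[[0,0,0],[0,0,0]],[[0,0,0],[0,0,0]],[[0,0,0],[0,0,0]],[[0,0,0],[0,0,0]]], grip=-1)

```text
t: 6.5
ee_pos: [497.1, 408.1, 11.2]
ee_rot: [-1.555, 2.729, 0.0]
force: [-0.9, -0.5, 5.6]
opening: 35.0
gripper_force: 60.7
```

>>> servo_tool(increments=[[[0,0,15],[0,0,0]],[[0,0,50],[0,0,0]],[[0,0,95],[0,0,0]],[[0,0,145],[0,0,0]],[[0,-10,195],[0,0,0]],[[5,-40,235],[0,0,0]],[[10,-85,260],[0,0,0]],[[14,-135,270],[0,0,0]]])

```text
t: 7.5
ee_pos: [510.8, 272.0, 282.5]
ee_rot: [-1.556, 2.727, -0.0]
force: [1.6, 0.1, -4.3]
opening: 35.1
gripper_force: 60.3
```

>>> servo_tool(increments=[[[5,-50,0],[0,0,-0.03]],[[10,-105,0],[0,0,-0.06]],[[15,-160,0],[0,0,-0.1]],[[20,-215,0],[0,0,-0.13]],[[25,-270,0],[0,0,-0.16]],[[30,-325,0],[0,0,-0.19]],[[34,-375,0],[0,0,-0.21]],[[37,-415,0],[0,0,-0.225]]])

```text
t: 8.5
ee_pos: [547.3, -144.0, 280.8]
ee_rot: [1.237, -2.887, -0.0]
force: [0.8, 0.3, -3.5]
opening: 34.9
gripper_force: 60.0
```

>>> servo_tool(increments=[[[1,-30,0],[0,0,0]],[[2,-45,0],[0,0,0]],[[2,-50,0],[0,0,0]],[[2,-50,0],[0,0,0]],[[2,-50,0],[0,0,0]]])

```text
t: 9.12
ee_pos: [549.9, -191.1, 280.8]
ee_rot: [-1.241, 2.886, 0.0]
force: [0.8, 0.2, -4.5]
opening: 35.3
gripper_force: 60.2
```

```bash
python3 - <<'E'
from h import *
import pickle
o=r.observe();print(o['t'],o['ee_pos'],o['ee_rot'],o['joints'].round(2))
x=R.from_rotvec(o['ee_rot']).as_matrix()[:,0];print('yaw',np.degrees(np.arctan2(x[1],x[0])))
c=cam('wrist');save(c,'w3.png',s=1.25);pickle.dump(c,open('w3.pkl','wb'))
E
```

```text
9.125 [ 549.86117772 -191.11863997  280.75779366] [-1.24108117e+00  2.88587017e+00  7.79846608e-05] [-0.33  0.19  0.39  1.77  0.   -1.15]
yaw -133.45932931061364
```

View pics/w3.png

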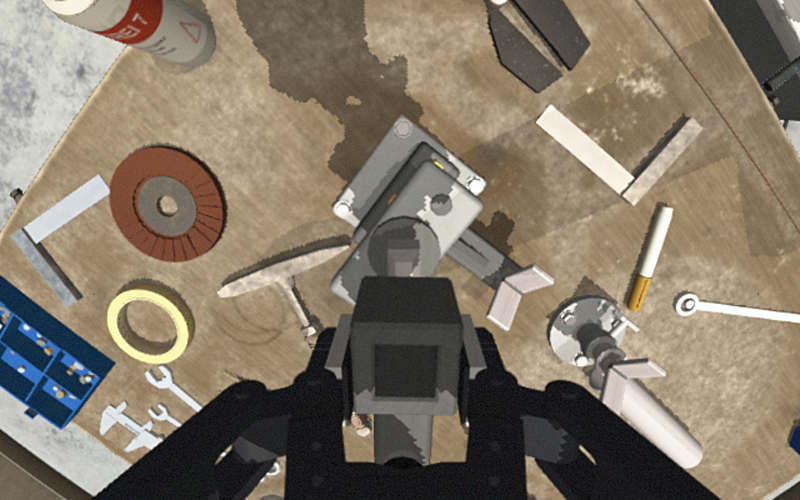

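```bash
python3 - <<'E'
from h import *
import pickle
c=pickle.load(open('w3.pkl','rb'))
im=c['img'][165:325,275:370,::-1]; im=cv2.convertScaleAbs(im,alpha=1.6)
a=cv2.resize(im[:65],None,fx=8,fy=8,interpolation=cv2.INTER_CUBIC)[:,:]
b=cv2.resize(im[60:],None,fx=5,fy=5,interpolation=cv2.INTER_CUBIC)
a=a[:, 160:560]  # u from 295
h=600
pad=lambda i:cv2.copyMakeBorder(i[:h],0,max(0,h-i.shape[0]),0,0,cv2.BORDER_CONSTANT)
cv2.imwrite('pics/c3.png',np.hstack([pad(a),pad(b)[:, :400]]))
E
```

```text
(no output)
```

View pics/c3.png

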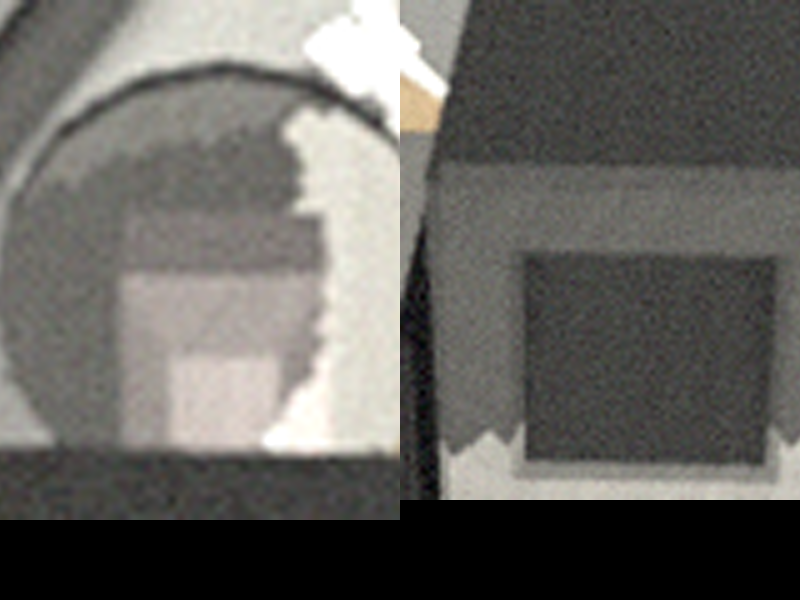

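Left crop: the square's shoulder edge runs (122..325, 272) and its tip's top edge (170..280, 355), aligned with the boss. Right crop: the hole rim runs (522,255) to (777,476).

```bash
python3 - <<'E'
from h import *
import pickle
c=pickle.load(open('w3.pkl','rb'))
o=r.observe(); M=R.from_rotvec(o['ee_rot']).as_matrix(); tx=M[:,0];p=o['ee_pos']
L=lambda x,y,z:onz(c,295+x/8,165+y/8,z)
H=lambda x,y,z:onz(c,275+(x-400)/5,225+y/5,z)
tc=lambda q:(M.T@(q-p)).round(1)
print('sh',tc(L(223.5,272,208)-9*tx),'tip',tc(L(225,355,216)-4.5*tx), 'world',L(223.5,272,208)-9*tx)
print('sh w',np.linalg.norm(L(122,272,208)-L(325,272,208)))
z=p[2]-11.2+40
C=np.array([H(524,255,z),H(776,255,z),H(778,476,z),H(519,476,z)])
print([tc(q) for q in C],'hole',tc(C.mean(0)),C.mean(0))
d=[L(325,272,208)-L(122,272,208),C[1]-C[0]];print([np.degrees(np.arctan2(v[1],v[0])) for v in d])
P=cloud(c);z_=P[225+20:225+85,283:360,2];print(np.median(P[225+37:225+48,290:350,2]))
E
```

```text
sh [-0.5 -0.2 72.8] tip [-0.6 -0.1 64.8] world [ 550.35375653 -190.9110752   208.00168386]
sh w 17.48760660091448
[array([ 11. ,  -9.1, -28.8]), array([ 11. ,  11. , -28.8]), array([-10.7,  11.8, -28.8]), array([-10.7, -10.1, -28.8])] hole [  0.2   0.9 -28.8] [ 549.04790339 -190.67113443  309.5754807 ]
[np.float64(136.51637389808312), np.float64(136.51360491157007)]
310.29764679340565
```

>>> servo_tool(increments=[[[1,-0.3,-15],[0,0,0]],[[1,-0.3,-35],[0,0,0]],[[1,-0.3,-48],[0,0,0]],[[1,-0.3,-56],[0,0,0]],[[1,-0.3,-62],[0,0,0]],[[1,-0.3,-67],[0,0,0]],[[1,-0.3,-70],[0,0,0]],[[1,-0.3,-70],[0,0,0]]])

```text
t: 10.18
ee_pos: [551.0, -192.2, 210.6]
ee_rot: [-1.24, 2.886, 0.0]
force: [0.8, 1.5, -4.2]
opening: 35.3
gripper_force: 60.2
```

>>> servo_tool(increments=[[[0,0,-3],[0,0,0]],[[0,0,-5],[0,0,0]],[[0,0,-7],[0,0,0]],[[0,0,-8.5],[0,0,0]],[[0,0,-8.5],[0,0,0]]])

```text
t: 10.8
ee_pos: [550.9, -192.2, 202.0]
ee_rot: [-1.24, 2.886, 0.0]
force: [4.0, 1.7, -3.2]
opening: 34.7
gripper_force: 60.2
```

>>> servo_tool(increments=[[[0,0,0],[0,0,0]],[[0,0,0],[0,0,0]],[[0,0,0],[0,0,0]],[[0,0,0],[0,0,0]],[[0,0,20],[0,0,0]],[[0,0,50],[0,0,0]],[[0,0,85],[0,0,0]],[[0,0,95],[0,0,0]]], grip=1)

```text
t: 11.8
ee_pos: [551.2, -192.6, 299.3]
ee_rot: [-1.239, 2.885, -0.003]
force: [0.2, -0.5, 0.1]
opening: 85.4
gripper_force: 0.0
```

```bash
python3 - <<'E'
from h import *
import pickle
o=r.observe();p=o['ee_pos'];print(o['t'],p)
c=cam('wrist');pickle.dump(c,open('w4.pkl','wb'));P=cloud(c)
q=P.reshape(-1,3);q=q[np.hypot(q[:,0]-551,q[:,1]+192)<100]
b=q[(np.hypot(q[:,0]-551,q[:,1]+192)<30)&(q[:,2]>222)&(q[:,2]<245)];print('boss top',len(b),np.median(b,0))
k=q[(q[:,2]>268)&(q[:,2]<290)&(np.hypot(q[:,0]-599,q[:,1]+141)<30)];print('knob',len(k),np.median(k,0) if len(k) else 0)
E
```

```text
11.8 [ 551.18843694 -192.55078531  299.29819696]
boss top 2167 [ 550.4998852  -191.66856598  232.21960945]
knob 538 [ 604.09604703 -137.7071049   270.70099563]
```

```bash
python3 - <<'E'
from h import *
import pickle
c=pickle.load(open('w4.pkl','rb'));P=cloud(c);q=P.reshape(-1,3)
q=q[(np.hypot(q[:,0]-551,q[:,1]+192)<75)]
for a,b in((178,188),(188.5,194),(198,207),(226,238),(262,290)):
    m=q[(q[:,2]>a)&(q[:,2]<b)];print(a,len(m),np.median(m,0),m[:,2].std(),np.percentile(m[:,2],[10,90]))
m=q[q[:,2]>262]
print(np.histogram(m[:,2],bins=np.arange(262,290,2)))
s=m[m[:,2]>np.percentile(m[:,2],80)] if len(m) else m
print(s.mean(0))
save(c,'w4.png',(250,150,400,300),4)
E
```

```text
178 3395 [ 524.16362223 -199.9615384   183.73139665] 1.415333629845016 [182.17934885 184.92635929]
188.5 238 [ 535.01761954 -201.56416262  190.48255465] 1.1086563073030231 [188.73711401 191.50484972]
198 993 [ 580.11792745 -160.86038266  199.81517346] 2.361251653613335 [198.41343976 205.03382984]
226 2303 [ 553.92276971 -188.12920104  232.50764801] 2.480692156638889 [228.72270251 235.22299797]
262 501 [ 599.76999637 -142.11269372  267.32090599] 2.977513915965393 [263.22779826 271.07864533]
(array([ 85, 101,  93,  90, 120,  12,   0,   0,   0,   0,   0,   0,   0]), array([262, 264, 266, 268, 270, 272, 274, 276, 278, 280, 282, 284, 286,
       288]))
[ 541.8808925  -202.25494965  384.23250976]
```

View pics/w4.png

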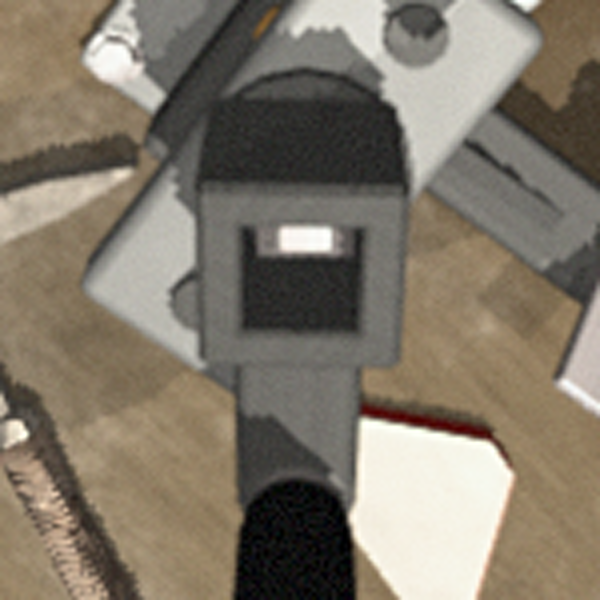

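View: the crank sits over the square, whose bright tip shows in the hole at (305,238). The arm's top reads 200 mm, so the crank is seated.

>>> servo_tool(increments=[[[20,21,0],[0,0,0]],[[40,42,0],[0,0,0]],[[48,50.5,0],[0,0,0]],[[48,50.5,-20],[0,0,0]],[[48,50.5,-45],[0,0,0]],[[48,50.5,-58],[0,0,0]],[[48,50.5,-61],[0,0,0]],[[48,50.5,-61],[0,0,0]]])

```text
t: 12.85
ee_pos: [598.8, -142.0, 236.6]
ee_rot: [-1.239, 2.886, -0.001]
force: [-0.2, 0.1, 0.6]
opening: 85.5
gripper_force: 0.0
```

>>> servo_tool(increments=[[[0,0,0],[0,0,0]],[[0,0,0],[0,0,0]],[[0,0,0],[0,0,0]],[[0,0,0],[0,0,0]],[[0,0,0],[0,0,0]],[[0,0,0],[0,0,0]]], grip=-1)

```text
t: 13.6
ee_pos: [598.9, -141.8, 236.3]
ee_rot: [-1.24, 2.886, -0.0]
force: [0.3, 0.5, 2.2]
opening: 22.5
gripper_force: 58.6
```

```bash
python3 - <<'E'
from h import *
o=r.observe();p=o['ee_pos'];print(o['t'],p,o['force'],o['opening'])
c=np.array([551,-192.0]);d=p[:2]-c;print(np.hypot(*d),np.degrees(np.arctan2(d[1],d[0])))
a0=46.5
rel=[];
for k in range(1,45):
    a=np.radians(a0-18*k); q=c+70*np.array([np.cos(a),np.sin(a)]); rel.append(q-c-70*np.array([np.cos(np.radians(a0)),np.sin(np.radians(a0))]))
for k in range(20): print(k+1,rel[k].round(1))
E
```

```text
13.6 [ 598.91221189 -141.78850738  236.27695442] [0.2551317  0.46843072 2.23105476] 22.52020203970429
69.40298293422983 46.342335967330044
1 [ 13.3 -17.4]
2 [ 20.6 -38. ]
3 [ 21.2 -59.9]
4 [ 15.  -80.9]
5 [  2.6 -99. ]
6 [ -14.8 -112.3]
7 [ -35.4 -119.6]
8 [ -57.3 -120.2]
9 [ -78.3 -114. ]
10 [ -96.4 -101.6]
11 [-109.7  -84.2]
12 [-117.   -63.5]
13 [-117.6  -41.6]
14 [-111.4  -20.6]
15 [-99.   -2.6]
16 [-81.6  10.7]
17 [-60.9  18.1]
18 [-39.   18.6]
19 [-18.   12.4]
20 [-0.  0.]
```

>>> servo_tool(increments=[[[13.3,-17.4,0],[0,0,0]],[[20.6,-38,0],[0,0,0]],[[21.2,-59.9,0],[0,0,0]],[[15,-80.9,0],[0,0,0]],[[2.6,-99,0],[0,0,0]],[[-14.8,-112.3,0],[0,0,0]],[[-35.4,-119.6,0],[0,0,0]],[[-57.3,-120.2,0],[0,0,0]]])

```text
t: 14.6
ee_pos: [543.0, -266.6, 240.7]
ee_rot: [-1.233, 2.884, -0.021]
force: [1.4, -13.2, 13.7]
opening: 22.7
gripper_force: 65.5
```

```bash
python3 - <<'E'
from h import *
import pickle
o=r.observe();p=o['ee_pos'];print(o['t'],p,o['force'],o['opening'],o['ft_torque'],o['joints'].round(2))
c=cam('top');P=cloud(c)
for z0,z1,bb in((60,110,(505,-85,555,-40)),):
    q=P.reshape(-1,3);q=q[(q[:,0]>bb[0])&(q[:,0]<bb[2])&(q[:,1]>bb[1])&(q[:,1]<bb[3])&(q[:,2]>55)];print(len(q),q.mean(0),q.max(0))
E
```

```text
14.6 [ 542.97718962 -266.62900101  240.67290016] [  1.43907949 -13.21124917  13.68852342] 22.739501017950303 [-2.23105456 -0.7987458  -0.11732581] [-0.45  0.21  0.34  1.68 -0.01 -1.26]
116 [532.22673423 -63.63905958  77.59773859] [554.90721536 -45.91646106  96.15593285]
```

>>> servo_tool(increments=[[[0,0,0],[0,0,0]],[[0,0,0],[0,0,0]]])

```text
t: 14.9
ee_pos: [541.9, -266.2, 240.2]
ee_rot: [-1.234, 2.887, -0.018]
force: [-1.5, -19.5, 20.0]
opening: 22.2
gripper_force: 67.7
```

```bash
python3 - <<'E'
from h import *
import pickle
o=r.observe();p=o['ee_pos'];print(o['t'],p,o['ee_rot'],o['force'],o['ft_torque'],o['opening'])
c=cam('wrist');pickle.dump(c,open('w5.pkl','wb'));P=cloud(c)
M=R.from_rotvec(o['ee_rot']).as_matrix();print(M.round(3))
q=P.reshape(-1,3)
d=np.hypot(q[:,0]-551,q[:,1]+192)
m=q[(d<35)&(q[:,2]>200)];print(len(m),np.percentile(m[:,2],[5,25,50,75,95]),np.median(m,0))
# boss top plane fit
b=m[np.abs(m[:,2]-np.percentile(m[:,2],70))<4]
A=np.c_[b[:,:2]-[551,-192],np.ones(len(b))];print('plane',len(b),np.linalg.lstsq(A,b[:,2],rcond=None)[0],b.min(0),b.max(0))
for a,bb in((178,188),(188.5,194)):
    m=q[(d<75)&(q[:,2]>a)&(q[:,2]<bb)];print(a,len(m),np.median(m[:,2]))
j=q[(np.hypot(q[:,0]-530,q[:,1]+63)<33)&(q[:,2]>55)&(q[:,2]<130)];print('jv',len(j),np.percentile(j[:,2],[2,50,98]) if len(j) else '')
E
```

```text
14.9 [ 541.90943102 -266.24088366  240.18403745] [-1.23410701  2.88696048 -0.01785314] [ -1.48860733 -19.54626407  19.99372307] [-3.33738901  0.13627297 -0.12881862] 22.22498564352192
[[-0.691 -0.723  0.006]
 [-0.723  0.691 -0.01 ]
 [ 0.003 -0.011 -1.   ]]
597 [201.0435062  203.42000499 209.49981435 217.34945602 224.63080049] [ 533.00034744 -207.37745529  209.49981435]
plane 150 [-2.61322570e-01 -1.76546160e-01  2.08391561e+02] [ 530.9383247  -208.85057988  211.62772978] [ 538.96375876 -193.05355979  219.40242212]
178 3227 183.6198885115772
188.5 214 190.90658314655164
jv 1060 [55.61007713 78.06051717 96.65301894]
```

```bash
python3 - <<'E'
from h import *
import pickle
w=pickle.load(open('w5.pkl','rb'));s=cam('scene');t=cam('top')
pickle.dump((s,t),open('st5.pkl','wb'))
def crop(c,b,k,a=1.2): return cv2.convertScaleAbs(cv2.resize(c['img'][b[1]:b[3],b[0]:b[2],::-1],None,fx=k,fy=k,interpolation=cv2.INTER_CUBIC),alpha=a)
A=crop(w,(170,110,490,400),1.6,1.5)  #512x464
B=crop(s,(315,115,411,235),3) #288x360
C=crop(t,(350,150,446,230),3) #288x240
R_=np.vstack([B,C])[:600]
L_=cv2.copyMakeBorder(A,0,600-A.shape[0],0,0,cv2.BORDER_CONSTANT)
cv2.imwrite('pics/c6.png',np.hstack([L_,R_]))
E
```

```text
(no output)
```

View pics/c6.png

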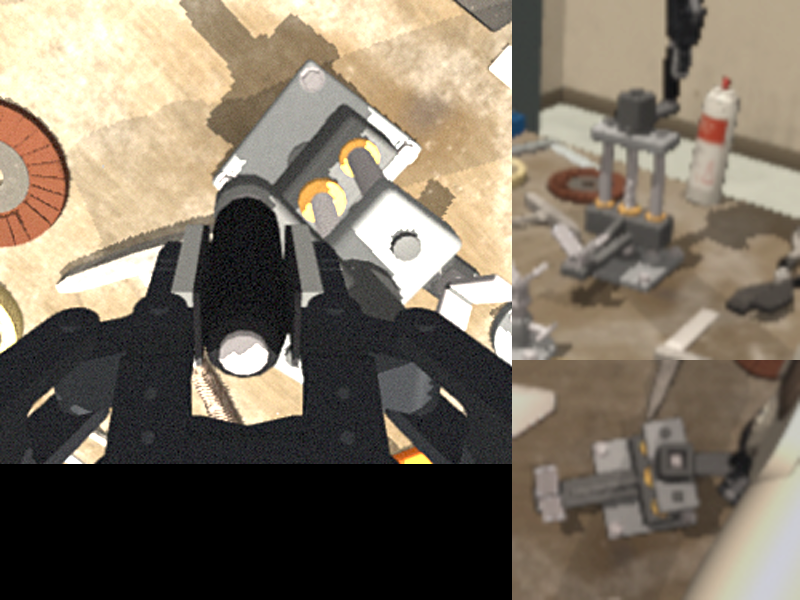

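The picture shows the crank upright on the square with the knob held; the jack V has begun to rise. The force suggests a strained grip, so I'll release it to relax.

>>> servo_tool(increments=[[[0,0,0],[0,0,0]],[[0,0,0],[0,0,0]],[[0,0,0],[0,0,0]],[[0,0,0],[0,0,0]]], grip=0)

```text
t: 15.55
ee_pos: [541.5, -261.8, 235.6]
ee_rot: [1.24, -2.886, -0.001]
force: [-0.7, 0.2, 0.0]
opening: 42.7
gripper_force: 0.0
```

```bash
python3 - <<'E'
from h import *
import pickle
o=r.observe();p=o['ee_pos'];print(o['t'],p,o['ee_rot'],o['force'],o['opening'])
c=cam('wrist');pickle.dump(c,open('w7.pkl','wb'));P=cloud(c)
# knob: black grip & white pin cap; cap pixel near crop(245,352)/1.6+(170,110)
im=c['img'].astype(int)
v0,v1,u0,u1=300,350,285,360
cap=(im[v0:v1,u0:u1].min(2)>150); ys,xs=np.nonzero(cap); print('cap',len(xs),xs.mean()+u0,ys.mean()+v0,xs.min()+u0,xs.max()+u0,ys.min()+v0,ys.max()+v0)
k=onz(c,xs.mean()+u0,ys.mean()+v0,276);print('knob top',k,np.hypot(k[0]-551,k[1]+192),np.degrees(np.arctan2(k[1]+192,k[0]-551)))
M=R.from_rotvec(o['ee_rot']).as_matrix();print('tool',M.T@(k-p)); print(dep(c,xs.mean()+u0,ys.mean()+v0))
E
```

```text
15.55 [ 541.45748242 -261.75613542  235.59038353] [ 1.23993053e+00 -2.88594570e+00 -1.18691048e-03] [-0.67290356  0.23516834  0.03587688] 42.74514848788747
cap 785 337.60382165605097 325.4420382165605 285 359 300 349
knob top [ 539.79832076 -255.19007418  276.        ] 64.17525296178437 -100.05237116539257
tool [ -3.61227843   5.76015237 -40.40513792]
[ 589.80369065 -195.71491402  183.8833721 ]
```

```bash
cat > knob.py <<'E'
from h import *
def knob(c,p,rot,zt=276,verbose=1):
    P=cloud(c); M=R.from_rotvec(rot).as_matrix()
    q=P.reshape(-1,3); L=(q-p)@M
    # black grip in view: points in cylinder near tool axis, above crank arm
    col=c['img'].reshape(-1,3).max(1)
    m=(np.abs(L[:,0])<28)&(np.abs(L[:,1])<20)&(q[:,2]>215)&(q[:,2]<285)
    X=q[m];Lm=L[m]
    if verbose: print(m.sum(),'z',np.percentile(X[:,2],[2,50,98]),'tool-y range',np.percentile(Lm[:,1],[2,98]),'tool-x',np.percentile(Lm[:,0],[2,50,98]))
    top=X[X[:,2]>np.percentile(X[:,2],98)-3]
    # circle fit r=12 to side points seen from the camera
    from scipy.optimize import least_squares
    S=X[(X[:,2]>225)&(X[:,2]<268)]
    f=least_squares(lambda a:np.hypot(S[:,0]-a[0],S[:,1]-a[1])-12,S[:,:2].mean(0)-8*M[:2,0],loss='soft_l1')
    return f.x,top.mean(0),len(S),np.sqrt(2*f.cost/max(1,len(S)))
E
python3 - <<'E'
from knob import *
import pickle
c=pickle.load(open('w7.pkl','rb'));o=r.observe()
k,t,n,e=knob(c,o['ee_pos'],o['ee_rot']);print(k,t,n,e)
d=k-[551,-192];print(np.hypot(*d),np.degrees(np.arctan2(d[1],d[0])),'dx from tcp',k-o['ee_pos'][:2])
E
```

```text
4804 z [218.37642956 266.0778086  276.13474948] tool-y range [-15.41154105   6.27662564] tool-x [-6.98778764  6.73339589 10.82038049]
[ 546.32538358 -264.16912647] [ 545.26999215 -265.76671777  274.66232601] 2334 0.48752855632164066
72.32036265157129 -93.7060467800672 dx from tcp [ 4.84197053 -2.35088185]
```

>>> servo_tool(increments=[[[2,0,0],[0,0,0.17]],[[4,0,0],[0,0,0.34]],[[4.2,0,0],[0,0,0.51]],[[4.2,0,0],[0,0,0.68]],[[4.2,0,0],[0,0,0.69]]])

```text
t: 16.23
ee_pos: [545.7, -262.0, 235.9]
ee_rot: [2.142, -2.298, -0.0]
force: [-0.9, -0.2, -0.8]
opening: 43.0
gripper_force: 0.0
```

>>> servo_tool(increments=[[[0,0,0],[0,0,0]],[[0,0,0],[0,0,0]],[[0,0,0],[0,0,0]]], grip=-0.35)

```text
t: 16.6
ee_pos: [545.7, -262.0, 236.0]
ee_rot: [-2.142, 2.298, 0.0]
force: [-0.5, 0.9, 0.3]
opening: 27.6
gripper_force: 0.0
```

```bash
python3 - <<'E'
from knob import *
import pickle
o=r.observe();p=o['ee_pos'];print(o['t'],p,o['joints'].round(2),o['force'],o['opening'])
x=R.from_rotvec(o['ee_rot']).as_matrix()[:,0];print('yaw',np.degrees(np.arctan2(x[1],x[0])))
c=cam('wrist');k,t,n,e=knob(c,p,o['ee_rot']);d=k-[551,-192];print(k,t,np.hypot(*d),np.degrees(np.arctan2(d[1],d[0])))
C=np.array([551,-192.]);a0=-94
f=lambda a:C+70*np.array([np.cos(np.radians(a)),np.sin(np.radians(a))])
for call in range(4):
    print([[[*map(float,(f(a0-80*call-10*i)-f(a0-80*call)).round(1)),0],[0,0,round(-.1745*i,3)]] for i in range(1,9)])
E
```

```text
16.6 [ 545.70355721 -262.00953876  236.03423621] [-0.45  0.23  0.34  1.69  0.   -1.95] [-0.46917001  0.85577508  0.25750404] 27.60172699559427
yaw -94.04410629749167
7803 z [221.50688015 267.62426358 282.44161099] tool-y range [-19.0266346   18.97428739] tool-x [-9.30916945  9.63957406 14.48492814]
[ 546.11077136 -264.40372508] [ 544.46989463 -268.71713836  282.06756346] 72.56861554684099 -93.8631649397599
[[[-12.1, 1.9, 0], [0, 0, -0.174]], [[-23.6, 5.9, 0], [0, 0, -0.349]], [[-34.3, 11.8, 0], [0, 0, -0.523]], [[-43.7, 19.5, 0], [0, 0, -0.698]], [[-51.7, 28.7, 0], [0, 0, -0.872]], [[-58.0, 39.1, 0], [0, 0, -1.047]], [[-62.4, 50.5, 0], [0, 0, -1.221]], [[-64.7, 62.5, 0], [0, 0, -1.396]]]
[[[-0.2, 12.2, 0], [0, 0, -0.174]], [[1.7, 24.3, 0], [0, 0, -0.349]], [[5.7, 35.8, 0], [0, 0, -0.523]], [[11.6, 46.5, 0], [0, 0, -0.698]], [[19.3, 55.9, 0], [0, 0, -0.872]], [[28.5, 63.9, 0], [0, 0, -1.047]], [[38.9, 70.2, 0], [0, 0, -1.221]], [[50.3, 74.6, 0], [0, 0, -1.396]]]
[[[12.0, 2.3, 0], [0, 0, -0.174]], [[24.2, 2.5, 0], [0, 0, -0.349]], [[36.2, 0.6, 0], [0, 0, -0.523]], [[47.8, -3.3, 0], [0, 0, -0.698]], [[58.4, -9.3, 0], [0, 0, -0.872]], [[67.9, -16.9, 0], [0, 0, -1.047]], [[75.9, -26.1, 0], [0, 0, -1.221]], [[82.2, -36.6, 0], [0, 0, -1.396]]]
[[[4.4, -11.4, 0], [0, 0, -0.174]], [[6.7, -23.4, 0], [0, 0, -0.349]], [[6.9, -35.6, 0], [0, 0, -0.523]], [[5.0, -47.6, 0], [0, 0, -0.698]], [[1.0, -59.2, 0], [0, 0, -0.872]], [[-4.9, -69.8, 0], [0, 0, -1.047]], [[-12.6, -79.3, 0], [0, 0, -1.221]], [[-21.8, -87.3, 0], [0, 0, -1.396]]]
```

>>> servo_tool(increments=[[[-12.1,1.9,0],[0,0,-0.174]],[[-23.6,5.9,0],[0,0,-0.349]],[[-34.3,11.8,0],[0,0,-0.523]],[[-43.7,19.5,0],[0,0,-0.698]],[[-51.7,28.7,0],[0,0,-0.872]],[[-58.0,39.1,0],[0,0,-1.047]],[[-62.4,50.5,0],[0,0,-1.221]],[[-64.7,62.5,0],[0,0,-1.396]]])

```text
t: 17.65
ee_pos: [480.9, -199.7, 236.4]
ee_rot: [-0.154, 3.137, -0.002]
force: [1.2, -2.1, 0.2]
opening: 27.4
gripper_force: 1.1
```

>>> servo_tool(increments=[[[-0.2,12.2,0],[0,0,-0.174]],[[1.7,24.3,0],[0,0,-0.349]],[[5.7,35.8,0],[0,0,-0.523]],[[11.6,46.5,0],[0,0,-0.698]],[[19.3,55.9,0],[0,0,-0.872]],[[28.5,63.9,0],[0,0,-1.047]],[[38.9,70.2,0],[0,0,-1.221]],[[50.3,74.6,0],[0,0,-1.396]]])

```text
t: 18.65
ee_pos: [531.2, -124.8, 236.2]
ee_rot: [-1.898, -2.503, 0.001]
force: [-1.8, -0.5, -0.5]
opening: 27.5
gripper_force: 1.1
```

```bash
python3 - <<'E'
from knob import *
o=r.observe();p=o['ee_pos'];print(o['t'],p,o['joints'].round(2),o['force'],o['opening'])
c=cam('wrist');k,t,n,e=knob(c,p,o['ee_rot']);d=k-[551,-192];print(k,t,np.hypot(*d),np.degrees(np.arctan2(d[1],d[0])))
P=cloud(c);q=P.reshape(-1,3);d=np.hypot(q[:,0]-551,q[:,1]+192)
b=q[(d<25)&(q[:,2]>222)&(q[:,2]<245)];print('boss top',len(b),np.median(b,0) if len(b) else '')
E
```

```text
18.65 [ 531.21794209 -124.81985667  236.21043154] [-0.23  0.08  0.18  1.67 -0.    1.07] [-1.82181484 -0.48470159 -0.49374644] 27.543664474730416
7845 z [221.32311787 268.03533392 282.52663966] tool-y range [-18.88064084  18.9325039 ] tool-x [-6.91341647 11.6610133  15.89151443]
[ 529.48693626 -121.24120812] [ 527.76268268 -116.44278317  282.22045503] 73.95686945580563 106.91104408343178
boss top 2039 [ 547.9798093  -177.92471226  230.46684995]
```

>>> servo_tool(increments=[[[12.0,2.3,0],[0,0,-0.174]],[[24.2,2.5,0],[0,0,-0.349]],[[36.2,0.6,0],[0,0,-0.523]],[[47.8,-3.3,0],[0,0,-0.698]],[[58.4,-9.3,0],[0,0,-0.872]],[[67.9,-16.9,0],[0,0,-1.047]],[[75.9,-26.1,0],[0,0,-1.221]],[[82.2,-36.6,0],[0,0,-1.396]]])

```text
t: 19.7
ee_pos: [613.5, -161.5, 236.1]
ee_rot: [-3.061, -0.704, 0.0]
force: [-1.1, 1.0, 0.4]
opening: 27.7
gripper_force: 1.1
```

>>> servo_tool(increments=[[[4.4,-11.4,0],[0,0,-0.174]],[[6.7,-23.4,0],[0,0,-0.349]],[[6.9,-35.6,0],[0,0,-0.523]],[[6.9,-35.6,0],[0,0,-0.523]]])

```text
t: 20.2
ee_pos: [620.2, -197.7, 235.9]
ee_rot: [-3.14, 0.104, 0.0]
force: [0.6, 2.0, -0.2]
opening: 27.7
gripper_force: 0.2
```

```bash
python3 - <<'E'
from vfit import *
import pickle
o=r.observe();p=o['ee_pos'];print(o['t'],p,o['joints'].round(2),o['force'],o['opening'])
x=R.from_rotvec(o['ee_rot']).as_matrix()[:,0];print('yaw',np.degrees(np.arctan2(x[1],x[0])))
c=cam('wrist');pickle.dump(c,open('w8.pkl','wb'));P=cloud(c)
q=P.reshape(-1,3)
for n,x,y in(('rest',508,71.6),('jack',530,-63.3)):
    j=q[(np.hypot(q[:,0]-x,q[:,1]-y)<30)&(q[:,2]>60)&(q[:,2]<130)];print(n,len(j),np.percentile(j[:,2],[2,98]) if len(j) else '')
E
```

```text
20.2 [ 620.24832221 -197.7083872   235.92442036] [-0.31  0.35  0.49  1.71  0.    2.9 ] [ 0.57101248  2.00937522 -0.2149317 ] 27.735877932676036
yaw -3.7844827627230995
rest 1760 [ 67.35782249 115.01440892]
jack 1934 [ 61.47337557 104.43920115]
```

```bash
cat >> vfit.py <<'E'
def vw(P,x,y,r=34):
    q=P.reshape(-1,3); u=np.array([-.159,.987]); w=np.array([.987,.159])
    d=q[:,:2]-[x,y]; m=(abs(d@u)<11)&(abs(d@w)<29)&(q[:,2]>62)&(q[:,2]<125)
    q=q[m]; s=d[m]@w
    from scipy.optimize import least_squares
    f=least_squares(lambda p:(q[:,2]-p[0]-abs(s-p[1])-p[2]*(d[m]@u))/1.4,[np.percentile(q[:,2],10),0,0],loss='soft_l1',f_scale=1)
    z,s0,sl=f.x
    return z.round(2),s0.round(2),sl.round(3),len(s),np.median(abs(f.fun)).round(2)
E
python3 - <<'E'
from vfit import *
import pickle
for n in('w1','w8'):
    P=cloud(pickle.load(open(n+'.pkl','rb')));a=vw(P,508.1,71.6);b=vw(P,529.9,-63.3);print(n,a,b,a[0]-b[0])
E
```

```text
w1 (np.float64(86.83), np.float64(-0.01), np.float64(0.055), 1052, np.float64(0.53)) (np.float64(63.59), np.float64(0.01), np.float64(-0.002), 863, np.float64(0.41)) 23.239999999999995
w8 (np.float64(81.5), np.float64(5.25), np.float64(0.139), 1207, np.float64(1.58)) (np.float64(76.54), np.float64(0.38), np.float64(0.06), 1170, np.float64(0.84)) 4.959999999999994
```

>>> servo_tool(increments=[[[0,0,0],[0,0,0]],[[0,0,0],[0,0,0]],[[0,0,0],[0,0,0]],[[0,0,0],[0,0,0.17]],[[0,0,0],[0,0,0.35]],[[0,0,0],[0,0,0.53]],[[0,0,0],[0,0,0.71]],[[0,0,0],[0,0,0.89]]], grip=1)

```text
t: 21.25
ee_pos: [620.4, -197.0, 236.1]
ee_rot: [2.876, 1.265, 0.0]
force: [-0.0, -0.3, 0.6]
opening: 84.9
gripper_force: 0.0
```

>>> servo_tool(increments=[[[0,0,0],[0,0,0.18]],[[0,0,0],[0,0,0.36]],[[0,0,0],[0,0,0.54]],[[0,0,0],[0,0,0.72]],[[0,0,0],[0,0,0.9]],[[0,0,0],[0,0,1.08]],[[0,0,0],[0,0,1.26]],[[0,0,0],[0,0,1.44]]])

```text
t: 22.25
ee_pos: [620.4, -197.0, 236.1]
ee_rot: [1.328, 2.847, -0.0]
force: [0.1, -0.2, 0.6]
opening: 85.2
gripper_force: 0.0
```

>>> servo_tool(increments=[[[0,0,0],[0,0,0.18]],[[0,0,0],[0,0,0.36]],[[0,0,0],[0,0,0.54]],[[0,0,0],[0,0,0.72]],[[0,0,0],[0,0,0.812]],[[0,0,0],[0,0,0.812]]])

```text
t: 23.0
ee_pos: [620.4, -197.0, 236.1]
ee_rot: [0.107, 3.14, -0.0]
force: [0.1, -0.6, 0.2]
opening: 85.6
gripper_force: 0.0
```

>>> servo_tool(increments=[[[0,0,0],[0,0,0]],[[0,0,0],[0,0,0]],[[0,0,0],[0,0,0]],[[0,0,0],[0,0,0]]], grip=-0.35)

```text
t: 23.5
ee_pos: [620.4, -197.0, 236.1]
ee_rot: [0.107, 3.14, 0.0]
force: [-0.6, 0.8, 0.3]
opening: 28.1
gripper_force: 0.5
```

```bash
python3 - <<'E'
from vfit import *
from knob import knob
o=r.observe();p=o['ee_pos'];print(o['t'],p,o['joints'].round(2),o['force'],o['opening'])
x=R.from_rotvec(o['ee_rot']).as_matrix()[:,0];print('yaw',np.degrees(np.arctan2(x[1],x[0])))
c=cam('wrist');P=cloud(c);print(vw(P,508.1,71.6),vw(P,529.9,-63.3))
k=knob(c,p,o['ee_rot']);d=k[0]-[551,-192];print(k,np.hypot(*d),np.degrees(np.arctan2(d[1],d[0])))
C=np.array([551,-192.]);a0=-4
f=lambda a:C+70*np.array([np.cos(np.radians(a)),np.sin(np.radians(a))])
for call in range(4):
    print([[[*map(float,(f(a0-80*call-10*i)-f(a0-80*call)).round(1)),0],[0,0,round(-.1745*i,3)]] for i in range(1,9)])
E
```

```text
23.5 [ 620.44111801 -197.00740752  236.12326725] [-0.31  0.35  0.49  1.72  0.   -0.24] [-0.55674514  0.77342031  0.31402426] 28.14023395049834
yaw 176.1072107979537
(np.float64(86.31), np.float64(-0.04), np.float64(0.147), 1475, np.float64(1.43)) (np.float64(77.02), np.float64(-0.17), np.float64(0.037), 2167, np.float64(0.46))
8317 z [219.73806612 266.07887653 282.30283968] tool-y range [-18.36192464  18.86744911] tool-x [-9.47844081  6.63313601 11.78487232]
(array([ 622.4541189 , -194.61126111]), array([ 612.65347487, -199.2264127 ,  281.99827103]), 4157, np.float64(2.2018388004687925)) 71.50181670203105 -2.0929191078020133
[[[-1.9, -12.1, 0], [0, 0, -0.174]], [[-5.9, -23.6, 0], [0, 0, -0.349]], [[-11.8, -34.3, 0], [0, 0, -0.523]], [[-19.5, -43.7, 0], [0, 0, -0.698]], [[-28.7, -51.7, 0], [0, 0, -0.872]], [[-39.1, -58.0, 0], [0, 0, -1.047]], [[-50.5, -62.4, 0], [0, 0, -1.221]], [[-62.5, -64.7, 0], [0, 0, -1.396]]]
[[[-12.2, -0.2, 0], [0, 0, -0.174]], [[-24.3, 1.7, 0], [0, 0, -0.349]], [[-35.8, 5.7, 0], [0, 0, -0.523]], [[-46.5, 11.6, 0], [0, 0, -0.698]], [[-55.9, 19.3, 0], [0, 0, -0.872]], [[-63.9, 28.5, 0], [0, 0, -1.047]], [[-70.2, 38.9, 0], [0, 0, -1.221]], [[-74.6, 50.3, 0], [0, 0, -1.396]]]
[[[-2.3, 12.0, 0], [0, 0, -0.174]], [[-2.5, 24.2, 0], [0, 0, -0.349]], [[-0.6, 36.2, 0], [0, 0, -0.523]], [[3.3, 47.8, 0], [0, 0, -0.698]], [[9.3, 58.4, 0], [0, 0, -0.872]], [[16.9, 67.9, 0], [0, 0, -1.047]], [[26.1, 75.9, 0], [0, 0, -1.221]], [[36.6, 82.2, 0], [0, 0, -1.396]]]
[[[11.4, 4.4, 0], [0, 0, -0.174]], [[23.4, 6.7, 0], [0, 0, -0.349]], [[35.6, 6.9, 0], [0, 0, -0.523]], [[47.6, 5.0, 0], [0, 0, -0.698]], [[59.2, 1.0, 0], [0, 0, -0.872]], [[69.8, -4.9, 0], [0, 0, -1.047]], [[79.3, -12.6, 0], [0, 0, -1.221]], [[87.3, -21.8, 0], [0, 0, -1.396]]]
```

>>> servo_tool(increments=[[[-1.9,-12.1,0],[0,0,-0.174]],[[-5.9,-23.6,0],[0,0,-0.349]],[[-11.8,-34.3,0],[0,0,-0.523]],[[-19.5,-43.7,0],[0,0,-0.698]],[[-28.7,-51.7,0],[0,0,-0.872]],[[-39.1,-58.0,0],[0,0,-1.047]],[[-50.5,-62.4,0],[0,0,-1.221]],[[-62.5,-64.7,0],[0,0,-1.396]]])

```text
t: 24.55
ee_pos: [558.0, -262.1, 236.4]
ee_rot: [2.106, 2.33, 0.001]
force: [2.5, 1.0, 1.3]
opening: 27.8
gripper_force: 1.1
```

>>> servo_tool(increments=[[[-12.2,-0.2,0],[0,0,-0.174]],[[-24.3,1.7,0],[0,0,-0.349]],[[-35.8,5.7,0],[0,0,-0.523]],[[-46.5,11.6,0],[0,0,-0.698]],[[-55.9,19.3,0],[0,0,-0.872]],[[-63.9,28.5,0],[0,0,-1.047]],[[-70.2,38.9,0],[0,0,-1.221]],[[-74.6,50.3,0],[0,0,-1.396]]])

```text
t: 25.55
ee_pos: [483.2, -211.7, 236.5]
ee_rot: [3.11, 0.431, 0.001]
force: [1.1, -2.0, 0.2]
opening: 27.4
gripper_force: 1.1
```

>>> servo_tool(increments=[[[-2.3,12.0,0],[0,0,-0.174]],[[-2.5,24.2,0],[0,0,-0.349]],[[-2.5,24.2,0],[0,0,-0.349]]])

```text
t: 25.92
ee_pos: [480.8, -187.1, 236.4]
ee_rot: [3.14, -0.103, 0.001]
force: [-0.4, -0.1, -0.2]
opening: 27.8
gripper_force: 0.2
```

>>> servo_tool(increments=[[[0,0,0],[0,0,0]],[[0,0,0],[0,0,0]],[[0,0,0],[0,0,0]],[[0,0,0],[0,0,0.17]],[[0,0,0],[0,0,0.35]],[[0,0,0],[0,0,0.53]],[[0,0,0],[0,0,0.71]],[[0,0,0],[0,0,0.89]]], grip=1)

```text
t: 26.92
ee_pos: [480.8, -187.5, 236.0]
ee_rot: [-2.875, -1.266, 0.0]
force: [-0.2, -0.2, 1.3]
opening: 85.0
gripper_force: 0.0
```

```bash
python3 - <<'E'
from vfit import *
o=r.observe();p=o['ee_pos'];print(o['t'],p,o['joints'].round(2),o['force'],o['opening'])
x=R.from_rotvec(o['ee_rot']).as_matrix()[:,0];print('yaw',np.degrees(np.arctan2(x[1],x[0])))
for n in('wrist','top','scene'):
  P=cloud(cam(n));print(n,vw(P,508.1,71.6),vw(P,529.9,-63.3))
E
```

```text
26.925 [ 480.7776391  -187.48498795  235.99374236] [-0.37  0.01  0.1   1.67  0.    1.94] [-0.21119615 -0.23016615  1.29055464] 84.98118551101588
yaw 47.5215763035726Traceback (most recent call last):
  File "<stdin>", line 5, in <module>
  File "vfit.py", line 23, in vw
    f=least_squares(lambda p:(q[:,2]-p[0]-abs(s-p[1])-p[2]*(d[m]@u))/1.4,[np.percentile(q[:,2],10),0,0],loss='soft_l1',f_scale=1)
                                                                          ~~~~~~~~~~~~~^^^^^^^^^^^
    return _quantile_unchecked(
        a, q, axis, out, overwrite_input, method, keepdims, weights)
    return _ureduce(a,
                    func=_quantile_ureduce_func,
    ...<5 lines>...
                    overwrite_input=overwrite_input,
                    method=method)
    r = func(a, **kwargs)
    result = _quantile(arr,
                       quantiles=q,
    ...<2 lines>...
                       out=out,
                       weights=wgt)
    slices_having_nans = np.isnan(arr[-1, ...])
                                  ~~~^^^^^^^^^
IndexError: index -1 is out of bounds for axis 0 with size 0
```

>>> servo_tool(increments=[[[0,0,30],[0,0,0]],[[0,0,75],[0,0,0]],[[0,20,110],[0,0,0]],[[-5,55,124],[0,0,0]],[[-10,85,124],[0,0,0]],[[-10,97,124],[0,0,0]],[[-10,97,124],[0,0,0]]])

```text
t: 27.85
ee_pos: [470.9, -90.1, 359.9]
ee_rot: [2.879, 1.257, -0.0]
force: [0.1, 0.3, -0.6]
opening: 85.3
gripper_force: 0.0
```

```bash
python3 - <<'E'
from vfit import *
import pickle
o=r.observe();p=o['ee_pos'];print(o['t'],p,o['joints'].round(2))
for i in range(2):
  c=cam('wrist');P=cloud(c);a=vw(P,508.1,71.6);b=vw(P,529.9,-63.3);print(a,b,a[0]-b[0])
pickle.dump(c,open('w9.pkl','wb'))
q=P.reshape(-1,3);d=np.hypot(q[:,0]-551,q[:,1]+192)
b=q[(d<15)&(q[:,2]>222)&(q[:,2]<245)];print('boss',len(b),np.median(b,0))
k=q[(d>55)&(d<85)&(q[:,2]>270)&(q[:,2]<282)];print('knob',len(k),k.mean(0))
E
```

```text
27.85 [470.92384701 -90.1379513  359.89632522] [-0.19  0.01  0.35  1.92 -0.    2.13]
(np.float64(87.02), np.float64(-0.09), np.float64(0.022), 1171, np.float64(0.44)) (np.float64(83.04), np.float64(-0.3), np.float64(0.011), 955, np.float64(0.46)) 3.9799999999999898
(np.float64(86.98), np.float64(-0.09), np.float64(0.019), 1178, np.float64(0.48)) (np.float64(83.12), np.float64(-0.24), np.float64(0.015), 950, np.float64(0.42)) 3.8599999999999994
boss 481 [ 554.22692919 -200.48019326  231.52688017]
knob 339 [ 475.63827391 -186.46225312  273.78718013]
```

>>> servo_tool(increments=[[[2,-15,0],[0,0,0.17]],[[6,-50,0],[0,0,0.35]],[[10,-80,0],[0,0,0.53]],[[10,-97,0],[0,0,0.71]],[[10,-97,-10],[0,0,0.89]],[[10,-97,-30],[0,0,1.07]],[[10,-97,-50],[0,0,1.25]],[[10,-97,-70],[0,0,1.43]]])

```text
t: 28.95
ee_pos: [480.6, -188.4, 288.9]
ee_rot: [-1.344, -2.839, 0.0]
force: [0.2, 0.5, -0.7]
opening: 85.4
gripper_force: 0.0
```

>>> servo_tool(increments=[[[0,0,-15],[0,0,0.18]],[[0,0,-30],[0,0,0.36]],[[0,0,-42],[0,0,0.54]],[[0,0,-50],[0,0,0.72]],[[0,0,-54],[0,0,0.814]],[[0,0,-54],[0,0,0.814]]])

```text
t: 29.7
ee_pos: [480.5, -188.1, 235.4]
ee_rot: [-0.121, -3.138, -0.0]
force: [0.0, -0.6, 0.3]
opening: 85.3
gripper_force: 0.0
```

>>> servo_tool(increments=[[[0,0,0],[0,0,0]],[[0,0,0],[0,0,0]],[[0,0,0],[0,0,0]],[[0,0,0],[0,0,0]]], grip=-0.35)

```text
t: 30.2
ee_pos: [480.8, -187.5, 236.2]
ee_rot: [0.118, 3.139, -0.001]
force: [-0.4, -0.9, -0.2]
opening: 27.5
gripper_force: 0.5
```

```bash
python3 - <<'E'
from h import *
o=r.observe();p=o['ee_pos'];print(o['t'],p,o['joints'].round(2),o['force'],o['opening'])
x=R.from_rotvec(o['ee_rot']).as_matrix()[:,0];print('yaw',np.degrees(np.arctan2(x[1],x[0])))
C=np.array([551,-192.]);a0=176
f=lambda a:C+70*np.array([np.cos(np.radians(a)),np.sin(np.radians(a))])
for call in range(2):
    print([[[*map(float,(f(a0-80*call-10*i)-f(a0-80*call)).round(1)),0],[0,0,round(-.1745*i,3)]] for i in range(1,9)])
print((f(a0-117)-f(a0-80)).round(1))
E
```

```text
30.2 [ 480.82922435 -187.48725713  236.21079654] [-0.37  0.01  0.1   1.67 -0.   -0.3 ] [-0.43019533 -0.92199921 -0.17647957] 27.461057820102774
yaw 175.69584630640372
[[[1.9, 12.1, 0], [0, 0, -0.174]], [[5.9, 23.6, 0], [0, 0, -0.349]], [[11.8, 34.3, 0], [0, 0, -0.523]], [[19.5, 43.7, 0], [0, 0, -0.698]], [[28.7, 51.7, 0], [0, 0, -0.872]], [[39.1, 58.0, 0], [0, 0, -1.047]], [[50.5, 62.4, 0], [0, 0, -1.221]], [[62.5, 64.7, 0], [0, 0, -1.396]]]
[[[12.2, 0.2, 0], [0, 0, -0.174]], [[24.3, -1.7, 0], [0, 0, -0.349]], [[35.8, -5.7, 0], [0, 0, -0.523]], [[46.5, -11.6, 0], [0, 0, -0.698]], [[55.9, -19.3, 0], [0, 0, -0.872]], [[63.9, -28.5, 0], [0, 0, -1.047]], [[70.2, -38.9, 0], [0, 0, -1.221]], [[74.6, -50.3, 0], [0, 0, -1.396]]]
[43.4 -9.6]
```

>>> servo_tool(increments=[[[1.9,12.1,0],[0,0,-0.174]],[[5.9,23.6,0],[0,0,-0.349]],[[11.8,34.3,0],[0,0,-0.523]],[[19.5,43.7,0],[0,0,-0.698]],[[28.7,51.7,0],[0,0,-0.872]],[[39.1,58.0,0],[0,0,-1.047]],[[50.5,62.4,0],[0,0,-1.221]],[[62.5,64.7,0],[0,0,-1.396]]])

```text
t: 31.2
ee_pos: [543.3, -122.4, 236.2]
ee_rot: [-2.114, -2.323, 0.001]
force: [-2.5, 0.5, 1.7]
opening: 27.7
gripper_force: 1.1
```

>>> servo_tool(increments=[[[12.2,0.2,0],[0,0,-0.174]],[[24.3,-1.7,0],[0,0,-0.349]],[[35.8,-5.7,0],[0,0,-0.523]],[[43.4,-9.6,0],[0,0,-0.646]],[[43.4,-9.6,0],[0,0,-0.646]],[[43.4,-9.6,0],[0,0,-0.646]]])

```text
t: 31.95
ee_pos: [586.5, -132.1, 236.0]
ee_rot: [-2.736, -1.544, 0.0]
force: [-0.7, -0.4, -0.1]
opening: 27.8
gripper_force: 0.1
```

>>> servo_tool(increments=[[[0,0,0],[0,0,0]],[[0,0,0],[0,0,0]],[[0,0,0],[0,0,0]],[[0,0,30],[0,0,0]],[[0,0,75],[0,0,0]],[[-30,20,110],[0,0,0]],[[-70,35,124],[0,0,0]],[[-105,42,124],[0,0,0]]], grip=1)

```text
t: 32.95
ee_pos: [480.8, -89.7, 361.5]
ee_rot: [2.736, 1.541, 0.003]
force: [-0.5, 0.3, 0.4]
opening: 85.1
gripper_force: 0.0
```

>>> servo_tool(increments=[[[-10,0,0],[0,0,0]],[[-10,0,0],[0,0,0]]])

```text
t: 33.2
ee_pos: [471.7, -90.4, 360.4]
ee_rot: [2.738, 1.54, 0.001]
force: [-0.6, 0.3, -0.3]
opening: 85.4
gripper_force: 0.0
```

```bash
python3 - <<'E'
from vfit import *
import pickle
o=r.observe();p=o['ee_pos'];print(o['t'],p,o['joints'].round(2))
x=R.from_rotvec(o['ee_rot']).as_matrix()[:,0];print('yaw',np.degrees(np.arctan2(x[1],x[0])))
for i in range(2):
  c=cam('wrist');P=cloud(c);a=vw(P,508.1,71.6);b=vw(P,529.9,-63.3);print(a,b,a[0]-b[0])
pickle.dump(c,open('w10.pkl','wb'))
E
```

```text
33.2 [471.68989519 -90.40614884 360.36253888] [-0.19  0.01  0.35  1.92 -0.    1.93]
yaw 58.71154573862189
(np.float64(87.0), np.float64(-0.01), np.float64(-0.0), 1104, np.float64(0.48)) (np.float64(86.97), np.float64(-0.36), np.float64(-0.009), 958, np.float64(0.44)) 0.030000000000001137
(np.float64(86.99), np.float64(-0.01), np.float64(-0.005), 1113, np.float64(0.49)) (np.float64(86.94), np.float64(-0.33), np.float64(0.003), 960, np.float64(0.45)) 0.04999999999999716
```

>>> servo_tool(increments=[[[10,15,0],[0,0,0.18]],[[20,30,0],[0,0,0.36]],[[30,45,0],[0,0,0.54]],[[40,60,0],[0,0,0.72]],[[50,75,0],[0,0,0.9]],[[60,90,0],[0,0,1.08]],[[70,100,0],[0,0,1.26]],[[70,100,0],[0,0,1.44]]])

```text
t: 34.3
ee_pos: [543.3, 10.4, 358.3]
ee_rot: [-1.032, -2.965, 0.001]
force: [-0.5, -0.4, 0.4]
opening: 85.6
gripper_force: 0.0
```

>>> servo_tool(increments=[[[0,0,0],[0,0,0.18]],[[0,0,0],[0,0,0.36]],[[0,0,0],[0,0,0.54]],[[0,0,0],[0,0,0.72]],[[0,0,0],[0,0,0.9]],[[0,0,0],[0,0,1.08]],[[0,0,0],[0,0,1.26]],[[0,0,0],[0,0,1.44]]])

```text
t: 35.3
ee_pos: [542.8, 9.7, 358.9]
ee_rot: [1.178, -2.911, -0.001]
force: [0.5, -1.6, 0.5]
opening: 85.2
gripper_force: 0.0
```

>>> servo_tool(increments=[[[0,0,0],[0,0,0.18]],[[0,0,0],[0,0,0.26]],[[0,0,0],[0,0,0.26]]])

```text
t: 35.67
ee_pos: [542.6, 9.7, 359.0]
ee_rot: [1.536, -2.739, -0.001]
force: [-0.5, 0.1, 0.3]
opening: 85.5
gripper_force: 0.0
```

```bash
python3 - <<'E'
from vfit import *
import pickle
o=r.observe();p=o['ee_pos'];print(o['t'],p,o['joints'].round(2))
x=R.from_rotvec(o['ee_rot']).as_matrix()[:,0];print('yaw',np.degrees(np.arctan2(x[1],x[0])))
for n in('wrist','wrist','top','scene'):
  c=cam(n);P=cloud(c)
  if n=='wrist': pickle.dump(c,open('w11.pkl','wb'))
  try: a=vw(P,508.1,71.6);b=vw(P,529.9,-63.3);print(n,a,b,a[0]-b[0])
  except Exception as e: print(n,'none')
# fresh tube fit from the top camera
c=cam('top');q=cloud(c).reshape(-1,3)
m=q[(q[:,0]>470)&(q[:,0]<570)&(q[:,1]>116)&(q[:,1]<345)&(q[:,2]>28)&(q[:,2]<60)]
u,s,vt=np.linalg.svd(m[:,:2]-m[:,:2].mean(0),full_matrices=False);t=(m[:,:2]-m[:,:2].mean(0))@vt[0]
print(len(m),m.mean(0),vt[0],np.percentile(t,[1,99]),m[:,:2].mean(0)+vt[0]*np.mean(np.percentile(t,[1,99])))
E
```

```text
35.675 [542.57188203   9.71658808 358.99292761] [ 0.02  0.17  0.52  1.93  0.   -1.  ]
yaw -121.41712840598058
wrist (np.float64(87.39), np.float64(0.39), np.float64(0.023), 856, np.float64(0.48)) (np.float64(86.96), np.float64(-0.51), np.float64(-0.012), 1000, np.float64(0.43)) 0.4300000000000068
wrist (np.float64(87.43), np.float64(0.35), np.float64(0.024), 854, np.float64(0.47)) (np.float64(87.07), np.float64(-0.55), np.float64(-0.007), 1003, np.float64(0.45)) 0.36000000000001364
top none
scene (np.float64(71.42), np.float64(-14.81), np.float64(-0.094), 111, np.float64(1.84)) (np.float64(70.24), np.float64(-15.69), np.float64(-0.011), 92, np.float64(1.78)) 1.1800000000000068
535 [519.63145059 218.70192752  38.28651416] [-0.06149599  0.99810733] [-93.4550076   91.89427322] [519.67944003 217.9230373 ]
```

>>> servo_tool(increments=[[[-4,25,0],[0,0,-0.18]],[[-8,70,0],[0,0,-0.36]],[[-12,115,0],[0,0,-0.54]],[[-16,150,-20],[0,0,-0.72]],[[-20,180,-60],[0,0,-0.9]],[[-23,200,-100],[0,0,-1.08]],[[-23,207,-140],[0,0,-1.26]],[[-23,207,-170],[0,0,-1.44]]])

```text
t: 36.92
ee_pos: [518.1, 217.3, 188.1]
ee_rot: [-0.658, -3.071, 0.001]
force: [-0.2, -0.3, 0.2]
opening: 85.4
gripper_force: 0.0
```

>>> servo_tool(increments=[[[0,0,-10],[0,0,-0.18]],[[0,0,-19],[0,0,-0.36]],[[0,0,-19],[0,0,-0.54]],[[0,0,-19],[0,0,-0.72]],[[0,0,-19],[0,0,-0.9]],[[0,0,-19],[0,0,-1.08]],[[0,0,-19],[0,0,-1.11]],[[0,0,-19],[0,0,-1.11]]])

```text
t: 37.92
ee_pos: [518.7, 216.8, 171.1]
ee_rot: [-2.169, -2.273, -0.0]
force: [-0.7, -0.2, 0.5]
opening: 85.2
gripper_force: 0.0
```

```bash
python3 - <<'E'
from h import *
from scipy.optimize import least_squares
o=r.observe();p=o['ee_pos'];print(o['t'],p,o['joints'].round(2))
x=R.from_rotvec(o['ee_rot']).as_matrix()[:,0];print('yaw',np.degrees(np.arctan2(x[1],x[0])))
c=cam('wrist');q=cloud(c).reshape(-1,3)
m=q[(abs(q[:,0]-518)<40)&(q[:,1]>110)&(q[:,1]<335)&(q[:,2]>12)&(q[:,2]<50)]
f=least_squares(lambda a:np.hypot((m[:,0]-a[0]-a[1]*(m[:,1]-217))/np.hypot(1,a[1]),m[:,2]-a[2])-21,[518,-.04,21],loss='soft_l1')
a=f.x;print(len(m),a,np.median(abs(f.fun)))
k=m[abs(f.fun)<3] if len(f.fun)==len(m) else m
print('y range',np.percentile(k[:,1],[0,1,99,100]))
E
```

```text
37.925 [518.70184633 216.75536289 171.06837403] [0.4  0.1  0.08 1.54 0.   1.92]
yaw 92.68273594956877
9526 [ 5.19933113e+02 -6.64302521e-02  2.17120306e+01] 0.37066102668204337
y range [110.56260744 127.18263895 311.79487982 314.231481  ]
```

>>> servo_tool(increments=[[[1.2,1.5,-30],[0,0,0.02]],[[1.2,1.5,-75],[0,0,0.02]],[[1.2,1.5,-115],[0,0,0.02]],[[1.2,1.5,-145],[0,0,0.02]],[[1.2,1.5,-160],[0,0,0.02]],[[1.2,1.5,-166],[0,0,0.02]],[[1.2,1.5,-166],[0,0,0.02]]])

```text
t: 38.85
ee_pos: [520.3, 218.4, 5.8]
ee_rot: [2.148, 2.292, 0.001]
force: [0.5, 0.8, 0.2]
opening: 85.4
gripper_force: 0.0
```

>>> servo_tool(increments=[[[0,0,0],[0,0,0]],[[0,0,0],[0,0,0]],[[0,0,0],[0,0,0]],[[0,0,0],[0,0,0]],[[0,0,0],[0,0,0]]], grip=-1)

```text
t: 39.48
ee_pos: [520.4, 218.4, 6.0]
ee_rot: [2.149, 2.291, 0.002]
force: [-0.6, -0.6, 6.1]
opening: 40.6
gripper_force: 60.6
```

>>> servo_tool(increments=[[[0,0,10],[0,0,0]],[[0,0,40],[0,0,0]],[[0,0,85],[0,0,0]],[[0,0,130],[0,0,0]],[[0,0,165],[0,0,0]],[[0,0,180],[0,0,0]],[[0,0,180],[0,0,0]]])

```text
t: 40.35
ee_pos: [520.1, 218.3, 185.1]
ee_rot: [2.149, 2.291, 0.001]
force: [0.2, 0.4, -5.8]
opening: 40.0
gripper_force: 62.0
```

```bash
python3 - <<'E'
from h import *
from scipy.optimize import least_squares
o=r.observe();p=o['ee_pos'];print(o['t'],p,o['opening'],o['force'],o['ft_torque'])
M=R.from_rotvec(o['ee_rot']).as_matrix();print('yaw',np.degrees(np.arctan2(M[1,0],M[0,0])))
c=cam('wrist');q=(cloud(c).reshape(-1,3)-p)@M   # tool coords
m=q[(abs(q[:,1])<19)&(abs(q[:,0])<130)&(q[:,2]<12)&(q[:,2]>-55)&(q[:,0]>13)]
f=least_squares(lambda a:np.hypot(m[:,1]-a[0],m[:,2]-a[1]-a[2]*m[:,0])-21,[0,-18,0],loss='soft_l1')
print(len(m),f.x,np.median(abs(f.fun)),np.percentile(m[:,0],[50,98,99.5]))
n=q[(abs(q[:,1])<19)&(q[:,0]<-13)&(q[:,0]>-130)&(q[:,2]<12)&(q[:,2]>-55)];print(len(n),np.percentile(n[:,0],[.5,2,50]) if len(n) else '')
E
```

```text
40.35 [520.05976031 218.32731626 185.10197506] 39.99021886605509 [ 0.24670873  0.40046293 -5.8167914 ] [ 0.03025488 -0.0380318   0.00300777]
yaw 93.6676593399173
23659 [ 3.46767316e-01 -1.55423975e+01 -8.95431296e-04] 0.32257691629675733 [60.87314799 93.8824026  94.81623599]
2867 [-37.34600366 -34.79661958 -22.26286652]
```

>>> servo_tool(increments=[[[0,-20,0],[0,0,0.01]],[[0,-60,0],[0,0,0.03]],[[-0.5,-105,0],[0,0,0.05]],[[-1,-150,0],[0,0,0.07]],[[-1.2,-185,0],[0,0,0.094]],[[-1.2,-206,0],[0,0,0.094]],[[-1.2,-214.2,0],[0,0,0.094]],[[-1.2,-214.2,0],[0,0,0.094]]])

```text
t: 41.4
ee_pos: [518.3, 4.1, 184.0]
ee_rot: [-2.039, -2.388, 0.001]
force: [-0.5, 0.9, -5.8]
opening: 40.4
gripper_force: 61.9
```

>>> servo_tool(increments=[[[0,0,-15],[0,0,0]],[[0,0,-35],[0,0,0]],[[0,0,-50],[0,0,0]],[[0,0,-62],[0,0,0]],[[0,0,-70],[0,0,0]],[[0,0,-76],[0,0,0]],[[0,0,-80],[0,0,0]],[[0,0,-80],[0,0,0]]])

```text
t: 42.4
ee_pos: [518.7, 4.0, 105.0]
ee_rot: [2.039, 2.39, 0.0]
force: [0.4, 0.8, -5.5]
opening: 40.3
gripper_force: 61.9
```

```bash
python3 - <<'E'
from vfit import *
o=r.observe();p=o['ee_pos'];print(o['t'],p,o['opening'],o['force'],o['ft_torque'])
M=R.from_rotvec(o['ee_rot']).as_matrix();print('yaw',np.degrees(np.arctan2(M[1,0],M[0,0])))
E
```

```text
42.4 [518.70227918   4.0148409  105.04945919] 40.26101884883678 [ 0.37375701  0.80232707 -5.54807465] [ 0.04153909 -0.01705352  0.04261913]
yaw 99.04965560860173
```

Lower until the load comes off the gripper.

>>> servo_tool(increments=[[[0,0,-1],[0,0,0]],[[0,0,-2],[0,0,0]],[[0,0,-3],[0,0,0]],[[0,0,-3],[0,0,0]]])

```text
t: 42.9
ee_pos: [518.6, 4.1, 102.0]
ee_rot: [-2.039, -2.39, 0.0]
force: [-0.9, 0.0, -4.7]
opening: 40.2
gripper_force: 61.9
```

>>> servo_tool(increments=[[[0,0,-0.5],[0,0,0]],[[0,0,-1],[0,0,0]],[[0,0,-1],[0,0,0]]])

```text
t: 43.28
ee_pos: [518.7, 4.1, 101.4]
ee_rot: [2.039, 2.39, 0.0]
force: [-2.2, -0.5, -1.2]
opening: 40.1
gripper_force: 62.3
```

>>> servo_tool(increments=[[[0,0,0],[0,0,0]],[[0,0,0],[0,0,0]],[[0,0,0],[0,0,0]],[[0,0,0],[0,0,0]],[[0,0,20],[0,0,0]],[[0,0,60],[0,0,0]],[[0,0,110],[0,0,0]],[[0,0,160],[0,0,0]]], grip=1)

```text
t: 44.28
ee_pos: [518.5, 4.1, 262.6]
ee_rot: [2.039, 2.39, 0.0]
force: [1.5, -0.2, 0.4]
opening: 85.3
gripper_force: 0.0
```

>>> servo_tool(increments=[[[-20,0,40],[0,0,0]],[[-50,0,75],[0,0,0]],[[-60,0,90],[0,0,0]],[[-60,0,90],[0,0,0]]])

```text
t: 44.78
ee_pos: [459.1, 4.0, 351.5]
ee_rot: [2.038, 2.389, 0.002]
force: [0.4, -0.3, -0.9]
opening: 85.1
gripper_force: 0.0
```

```bash
python3 - <<'E'
from vfit import *
from scipy.optimize import least_squares
o=r.observe();p=o['ee_pos'];print(o['t'],p,o['opening'],o['force'])
c=cam('wrist');q=cloud(c).reshape(-1,3)
u=np.array([-.156,.988]);w=np.array([.988,.156]);d=q[:,:2]-[518.9,4.1];t=d@u;s=d@w
k=(abs(s)<25)&(abs(t)<110)&(q[:,2]>110)&(q[:,2]<150);t,s,z=t[k],s[k],q[k,2]
f=least_squares(lambda a:np.hypot(s-a[0]-a[1]*t,z-a[2]-a[3]*t)-21,[0,0,117,0],loss='soft_l1')
print(k.sum(),'off,yaw,z,slope',f.x,np.median(abs(f.fun)))
g=z>132;print('ends (jack-,rest+)',np.percentile(t[g],[.3,99.7]),'V centres about -68.3,+68.3')
print('slope*135mm=',f.x[3]*135)
b=np.hypot(q[:,0]-551,q[:,1]+192)
m=q[(b<20)&(q[:,2]>222)&(q[:,2]<245)];print('boss top',len(m),np.median(m,0) if len(m) else '')
for lo,hi in((178,188),(196,207)):
    m=q[(b<78)&(q[:,2]>lo)&(q[:,2]<hi)];print(lo,len(m),np.median(m[:,2]) if len(m) else '')
E
```

```text
44.775 [459.11101238   4.03063537 351.52276711] 85.08426801632086 [ 0.36955204 -0.26650723 -0.91256041]
5970 off,yaw,z,slope [-2.34170139e-01 -2.94355118e-03  1.16640144e+02  2.32450491e-03] 0.45313873384118963
ends (jack-,rest+) [-93.57966697  94.2866837 ] V centres about -68.3,+68.3
slope*135mm= 0.3138081634525166
boss top 300 [ 558.63904881 -180.26755741  230.48613909]
178 1360 183.63173937711068
196 1063 201.33850155520958
```

```bash
python3 -c "
from workcell import r
print(r.sign_off())"
```

```text
the job is handed in; nothing more can be done
None
```

The job is handed in at about 45 s of the 72 s allowed: the crank is seated on its square, the jack's V is level with the rest's V to about 0.3 mm, the tube lies centred in both Vs, and the robot has let go. I aimed to keep clear of the tools lying about but did not re-check them with a camera at the end.

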